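Put the matching lids on the four sample beakers

ROBOT

A 6-joint arm with a two-finger parallel gripper is mounted at the origin on the work surface. World frame = base frame: x ahead of the robot, y to its left, z up, the work surface at z = 0. Lengths are in mm, angles in rad, forces in N, time in s.
With the tool pointing down it reaches from about 275 to 1000 mm from the base axis. Payload 8.4 kg.
Tool frame: the origin (TCP) lies midway between the tips of the shut fingers; the grasp point (between the pads) lies r.grasp_offset behind it (r.grasp_offset is the distance from the TCP to the grasp point, in mm); z points along the fingers, y is the direction in which the jaws open and shut (so a half turn about z gives the same grasp; the last joint's range is limited). The gripper opens to 85 mm and grips with 20 to 120 N. Pads are 22 mm wide; open, the fingers measure 114 mm over their backs; the gripper's body (76 mm by 85 mm) begins 54 mm behind the grasp point. The pads swing forward as they close: fully open they stand 13 mm farther back than shut.
Start: joints at [-1.139, 0.353, 1.633, -0, 1.155, -0.002], TCP at [262.7, -567.112, 231.281] pointing down, gripper open.
Joint ranges: [-2.63, 2.63], [-0.92, 2.1], [0.06, 2.66], [-1.3, 4.44], [0, 2.69], [-3.02, 3.02]. Speed limits (rad/s): [2.22, 2.22, 2.79, 3.14, 3.14, 3.14].

INTERFACE

Orientations are given as [roll, pitch, yaw] about the fixed x, y, z axes, in that order (R = Rz(yaw) Ry(pitch) Rx(roll)).
In Python, from rig import r gives the robot as it stands.
- The arm moves only by the tool jog_arm, never from a script. Its argument "series" is a list that holds one entry, the list of rows, each a list of 7 numbers: the shift along the tool's x, y, z in cm, then the turn, a rotation vector about the tool's x, y, z in degrees, then the finger opening in cm, from 0 to 8.54. A call has 1 to 5 rows; each row is the pose to reach, as a shift and turn from the pose commanded when the call began, along the tool's axes at that moment; what a row does not reach only later rows make up. A row lasts 1/8 s, in which the tool goes at most 62.5 mm and 10.7 degrees, less where a joint would pass 70% of its speed; a pose out of reach is approached as far as the arm can. A call with a gripper value outside its range is refused whole. The fingers move at their own pace and stop on an object; "newtons" is the grip in N (left out, the last holds). Time passes only in rows, so rows that repeat a pose let the fingers close. It gives the time, the measured TCP pose, the force and the opening at its end, in the units of the state.
- r.sense(): the state, without advancing time (a new reading comes with each control period).
- r.grab_frame(name): name is "scene" or "top"; returns the picture (400x640x3 uint8, red, green, blue); there is no depth.
- r.calibration(name): a dict with "mtx" (3x3 intrinsics, pixels), "dist" ([k1, k2, p1, p2, k3] as OpenCV has them; the pictures are not rectified), "origin" and "attitude" of the camera in the world. Camera axes: x right, y down, z forward; pixel columns grow to the right and rows downward; lengths in mm; the calibration is good to about 2 mm. A picture is of the moment at which its call begins. calibration takes no time and is no camera call.
- r.sign_off(): hands the job in, once; it reports no verdict.
The state is a dict: "clock": time; "qpos": joint angles; "qvel": joint speeds; "joint_efforts": joint torques, N m; "eef_pos": TCP position; "tcp_rot": TCP orientation; "contact_force": force on the tool from outside, world axes, zero at the start; "wrist_torque": the same for the moment, N m; "opening": opening from 0.0 (shut) to 1.0 (fully open).
Only numpy, scipy, OpenCV 4.12 (cv2) and the standard library are available. Lean on these libraries where they do the work, as an engineer would, in place of code of your own. Each camera call takes 0.05 s, during which the arm holds its last target.

TASK

The limestone samples must stay dry and clean until the show: pick out the four knobbed blue lids and put each one on the open beaker of its own size, so that it drops in and lies flat and fully home on the rim. Set the lids down rather than dropping them, leave the beakers standing where they are, and do not disturb the stoppered flask or the petri dish.

Things in the scene. Friction and masses are not known exactly. Their poses are not given: they have to be found in the camera images.
- beaker_small: the smallest of four straight-sided clear glass beakers, standing open and upright, loose on the table: 50 mm outer diameter, 70 mm high, wall 2.5 mm, flat rim all at one height (the spout stays below it), a few limestone chips inside, about 90 g. Origin: centre of its underside; z up.
- lid_small: the smallest of four blue plastic lids, lying right way up on the table: disc 60 mm across, 4 mm thick; upright round knob (20 mm across, 30 mm high) in the middle of its top; under it a solid round lip 33 mm across, 6 mm deep, that drops into the smallest beaker with 6 mm play all round. About 23 g. Origin: centre of the lip's underside (disc 6 to 10 mm, knob 10 to 40 mm above it); z up.
- beaker_medium: the second smallest of four straight-sided clear glass beakers, standing open and upright, loose on the table: 70 mm outer diameter, 95 mm high, wall 2.5 mm, flat rim all at one height (the spout stays below it), a few limestone chips inside, about 160 g. Origin: centre of its underside; z up.
- lid_medium: the second smallest of four blue plastic lids, lying right way up on the table: disc 80 mm across, 4 mm thick; upright round knob (20 mm across, 30 mm high) in the middle of its top; under it a solid round lip 53 mm across, 6 mm deep, that drops into the second smallest beaker with 6 mm play all round. About 24 g. Origin: centre of the lip's underside (disc 6 to 10 mm, knob 10 to 40 mm above it); z up.
- beaker_large: the second largest of four straight-sided clear glass beakers, standing open and upright, loose on the table: 90 mm outer diameter, 125 mm high, wall 2.5 mm, flat rim all at one height (the spout stays below it), a few limestone chips inside, about 260 g. Origin: centre of its underside; z up.
- lid_large: the second largest of four blue plastic lids, lying right way up on the table: disc 100 mm across, 4 mm thick; upright round knob (20 mm across, 30 mm high) in the middle of its top; under it a solid round lip 73 mm across, 6 mm deep, that drops into the second largest beaker with 6 mm play all round. About 26 g. Origin: centre of the lip's underside (disc 6 to 10 mm, knob 10 to 40 mm above it); z up.
- beaker_largest: the largest of four straight-sided clear glass beakers, standing open and upright, loose on the table: 106 mm outer diameter, 145 mm high, wall 2.5 mm, flat rim all at one height (the spout stays below it), a few limestone chips inside, about 360 g. Origin: centre of its underside; z up.
- lid_largest: the largest of four blue plastic lids, lying right way up on the table: disc 116 mm across, 4 mm thick; upright round knob (20 mm across, 30 mm high) in the middle of its top; under it a solid round lip 89 mm across, 6 mm deep, that drops into the largest beaker with 6 mm play all round. About 28 g. Origin: centre of the lip's underside (disc 6 to 10 mm, knob 10 to 40 mm above it); z up.
- flask: a bystander to leave alone: stoppered conical glass flask, base 82 mm across, 153 mm high over its dark rubber stopper, standing in the middle of the group. Origin: centre of its underside; z up.
- petri: a bystander to leave alone: closed clear glass petri dish, 92 mm across, 16 mm high, flat and without a knob, lying beyond the flask. Origin: centre of its underside; z up.
Not all that is in view belongs to the job. What is shaped like the lid_small but orange or pink is not meant.

How it is judged:
By the outcome, as a careful person would: the job done as asked, in the order asked, and still so for the second after the job is handed in, with the robot touching nothing.
It also fails if it takes over 96 s, if anything falls off the work surface, if the arm or the gripper's body presses on something with over 40 N, if the wrist force passes 120 N, or if a joint passes its speed limit or range.

## Working session

There is one attempt and no reset: what is moved stays moved. The work goes in short steps, Python scripts to look and compute and a tool call to move; the robot and the scene stay as the last step left them, time stands still between calls to the robot, and variables do not carry over. Pictures are saved under pics/ and viewed, and the job is handed in when it is done.

Besides the shell and the picture viewer there is one more tool, called after "Emit:" in YAML: its name, and indented under it one key for each argument. jog_arm: Moves the arm, as the interface text tells. Its arguments: {"type":"object","properties":{"series":{"type":"array","items":{"type":"array","items":{"type":"array","items":{"type":"number"}}}},"newtons":{"type":"number"}},"required":["series"]}

```bash
ls; mkdir -p pics; python3 - <<'E'
from rig import r
import cv2
print(r.sense()); print(r.grasp_offset)
for n in("scene","top"):
    cv2.imwrite(f"pics/{n}0.png",r.grab_frame(n)[:,:,::-1]); print(n,r.calibration(n))
E
```

```text
pics
{'clock': 0.0, 'qpos': array([-1.13940932e+00,  3.53669698e-01,  1.63415215e+00,  3.24177322e-05,
        1.15522019e+00, -2.38615130e-03]), 'qvel': array([ 0.00021441,  0.00033691,  0.00185654, -0.00089928, -0.00017452,
       -0.00080622]), 'joint_efforts': array([-1.71403644e-03, -6.05250049e+01, -3.42076313e+01,  6.12093868e-05,
        9.20864695e-03,  4.82537087e-05]), 'eef_pos': array([ 262.49595574, -566.65873777,  230.54052777]), 'tcp_rot': array([-3.14014334e+00, -3.30978226e-05,  4.33760022e-01]), 'contact_force': array([ 0.43105701, -0.37306492, -0.38534645]), 'wrist_torque': array([ 0.06122895, -0.01784493, -0.01794224]), 'opening': 0.9979659155506488}
18.700000000000003
scene {'mtx': array([[365.60235104,   0.        , 318.00870344],
       [  0.        , 365.60235104, 193.68774888],
       [  0.        ,   0.        ,   1.        ]]), 'dist': array([-0.03101308,  0.        ,  0.        ,  0.        ,  0.        ]), 'origin': array([1000.62918093, -429.26043144,  694.67107571]), 'attitude': array([-2.39352069, -0.01522936,  0.79613169])}
top {'mtx': array([[361.48107945,   0.        , 317.61063823],
       [  0.        , 361.48107945, 194.91003499],
       [  0.        ,   0.        ,   1.        ]]), 'dist': array([0.01734674, 0.        , 0.        , 0.        , 0.        ]), 'origin': array([424.15754948,  16.69052073, 869.86094796]), 'attitude': array([-2.98611556, -0.00736332, -1.55022924])}
```

View pics/scene0.png

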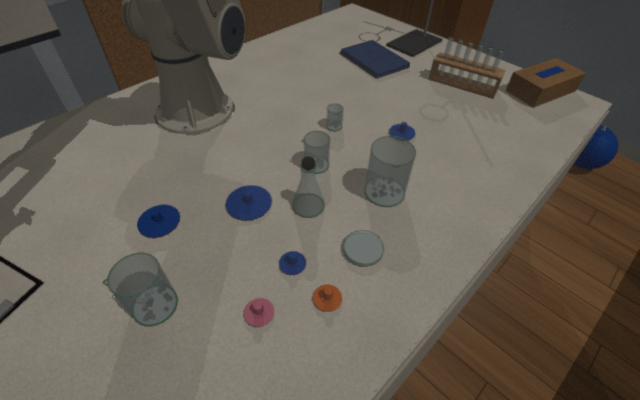

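View pics/top0.png

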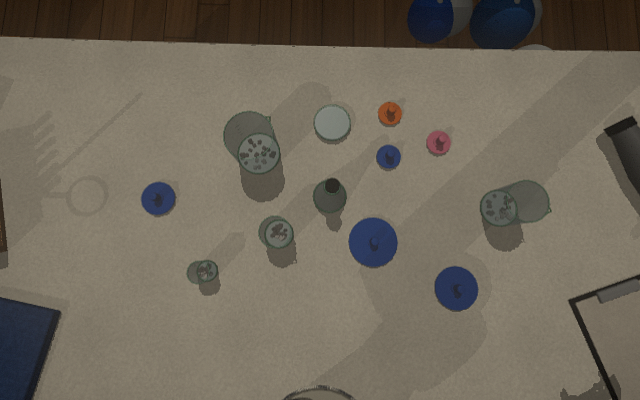

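Candidates in top view: blue discs with knob at (158,198), (456,288), (373,242), (388,157); not meant: orange (390,113), pink (439,142), the petri dish (332,123), and the blue balls on the floor (430,15), (502,15).

```bash
cat > h.py <<'E'
from rig import r
import cv2, numpy as np
from scipy.spatial.transform import Rotation as R
from scipy.optimize import least_squares
def ray(n,uv,z):
    c=r.calibration(n)
    p=cv2.undistortPoints(np.array(uv,float).reshape(-1,1,2),c["mtx"],c["dist"]).reshape(-1,2)
    d=np.c_[p,np.ones(len(p))]@R.from_euler('xyz',c["attitude"]).as_matrix().T
    o=c["origin"]; return (o+d*((np.asarray(z)-o[2])/d[:,2])[:,None])[:,:2]
def proj(n,P):
    c=r.calibration(n); M=R.from_euler('xyz',c["attitude"]).as_matrix()
    P=np.array(P,float).reshape(-1,3); rv=cv2.Rodrigues(M.T)[0]
    return cv2.projectPoints(P,rv,-M.T@c["origin"],c["mtx"],c["dist"])[0].reshape(-1,2)
def circ(p):
    f=lambda q:np.hypot(*(p-q[:2]).T)-q[2]
    s=least_squares(f,[*p.mean(0),40],loss='soft_l1',f_scale=1)
    return s.x,np.sqrt(np.mean(f(s.x)**2))
def blue(im):
    h=cv2.cvtColor(im,cv2.COLOR_RGB2HSV)
    return cv2.inRange(h,(108,130,40),(128,255,255))
def discs(n,im,z=10):
    out=[]
    for c in cv2.findContours(blue(im),cv2.RETR_EXTERNAL,cv2.CHAIN_APPROX_NONE)[0]:
        if cv2.contourArea(c)<120: continue
        q,e=circ(ray(n,c[:,0,:],z)); out.append((c[:,0].mean(0).round(),q.round(1),round(e,2)))
    return out
E
python3 - <<'E'
from h import *
for n in("scene","top"):
    im=cv2.imread(f"pics/{n}0.png")[:,:,::-1].copy()
    for o in discs(n,im): print(n,*o)
t=cv2.imread("pics/top0.png")
A=cv2.resize(t[100:290,180:300],None,fx=3,fy=3,interpolation=cv2.INTER_CUBIC)
B=cv2.resize(t[165:260,465:565],None,fx=4,fy=4,interpolation=cv2.INTER_CUBIC)
W=np.zeros((570,400+360,3),np.uint8);W[:570,:360]=A;W[:380,360:]=B
cv2.imwrite("pics/bk.png",cv2.convertScaleAbs(W,alpha=1.6))
s=cv2.imread("pics/scene0.png")
cv2.imwrite("pics/sc.png",cv2.convertScaleAbs(cv2.resize(s[90:330,95:425],(792,576),interpolation=cv2.INTER_CUBIC),alpha=1.3))
E
```

```text
scene [292. 263.] [ 660.6 -160.8   26.6] 0.58
scene [158. 221.] [ 352.4 -314.1   47.1] 0.83
scene [248. 202.] [ 453.5 -122.8   54. ] 0.91
scene [598. 149.] [2383947.6  137414.2 2386867. ] 28.95
scene [401. 132.] [545.3 395.2  29.3] 7.9
top [455. 282.] [ 346.  -312.3   44.7] 7.07
top [377. 239.] [ 463.2 -112.4   44. ] 15.64
top [504.  19.] [1028.4 -457.9   24.4] 8.04
top [430.  15.] [1043.5 -277.2   50.2] 5.98
```

View pics/bk.png

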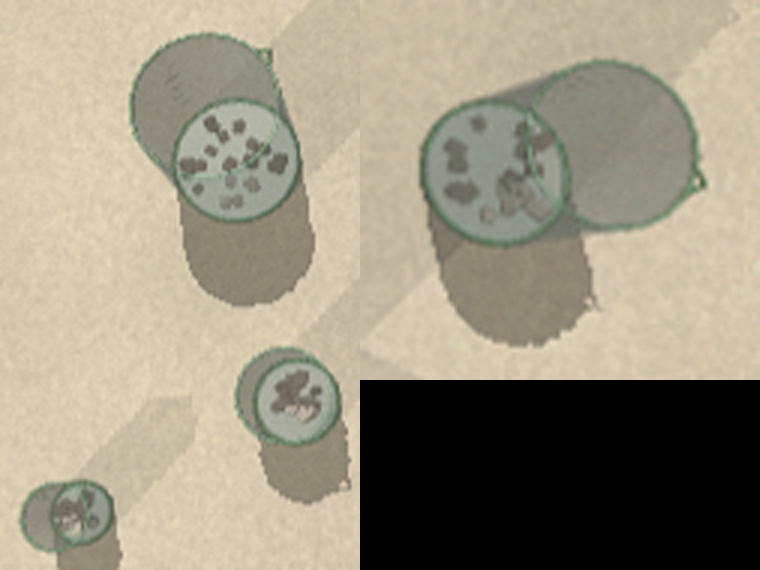

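View pics/sc.png

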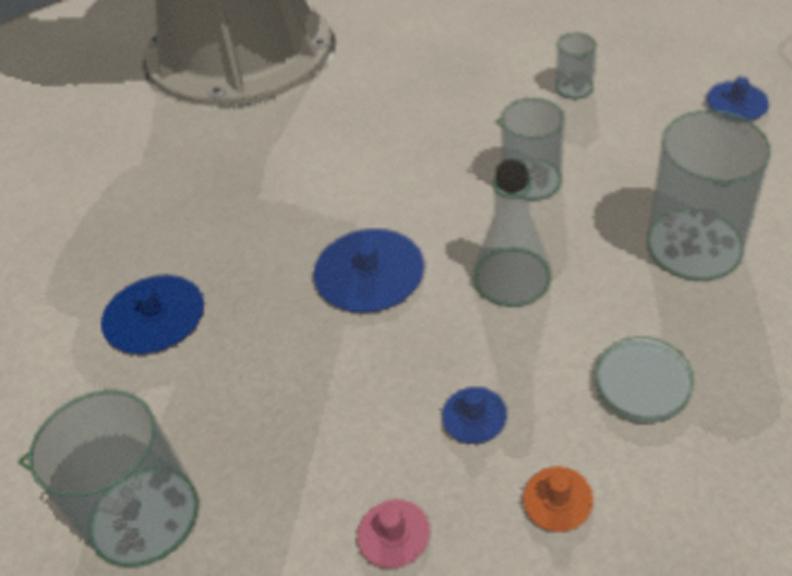

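```bash
cat >> h.py <<'E'
def discs_top(im):
    h=cv2.cvtColor(im,cv2.COLOR_RGB2HSV); m=cv2.inRange(h,(105,90,25),(130,255,255))
    m=cv2.morphologyEx(m,cv2.MORPH_CLOSE,np.ones((5,5)))
    out=[]
    for c in cv2.findContours(m,cv2.RETR_EXTERNAL,cv2.CHAIN_APPROX_NONE)[0]:
        if cv2.contourArea(c)<250 or c[:,0,1].mean()<60: continue
        q,e=circ(ray("top",c[:,0,:],10)); out.append((c[:,0].mean(0).round(),q.round(1),round(e,2)))
    return out
def green(im):
    im=im.astype(int); return np.argwhere((im[:,:,1]-im[:,:,0]>8))[:,::-1]
def ring(n,im,c0,z,rad,tol=8):
    g=ray(n,green(im),z); c=np.array(c0,float)
    for t in (tol,5,4):
        d=np.hypot(*(g-c).T); p=g[abs(d-rad)<t]
        if len(p)<10: return None
        c=least_squares(lambda q:np.hypot(*(p-q).T)-rad,c,loss='soft_l1').x
    return c.round(1),len(p),round(float(np.std(np.hypot(*(p-c).T)-rad)),2)
BK=dict(small=((206,271),(196,272),50,70),medium=((279,233),(276,231),70,95),large=((498,208),(527,201),90,125),largest=((259,153),(248,136),106,145))
E
python3 - <<'E'
from h import *
im=cv2.imread("pics/top0.png")[:,:,::-1].copy(); sc=cv2.imread("pics/scene0.png")[:,:,::-1].copy()
for o in discs_top(im): print(*o)
for k,(b,t,d,h) in BK.items():
    cb=ray("top",b,0)[0]; ct=ray("top",t,h)[0]
    print(k,cb.round(),ct.round(),"base",ring("top",im,cb,0,d/2),"rim",ring("top",im,ct,h,d/2),"| scene base",ring("scene",sc,cb,0,d/2),"rim",ring("scene",sc,ct,h,d/2))
print("flask",ray("top",(329,196),0),"stopper",ray("top",(332,186),150),"petri",ray("top",(332,123),16))
E
```

```text
[ 18. 348.] [196.4 686.7  75.5] 22.29
[456. 288.] [ 348.6 -311.2   48. ] 0.66
[373. 242.] [ 450.7 -119.1   55.7] 0.67
[158. 198.] [543.6 395.2  37.4] 0.71
[388. 156.] [ 658.8 -158.    27.6] 0.79
small [374. 271.] [376. 272.] base (array([374.9, 271.3]), 66, 1.39) rim (array([376.5, 267.5]), 68, 1.45) | scene base (array([372.2, 272.3]), 10, 1.48) rim None
medium [466. 104.] [466. 101.] base (array([465.7, 106.5]), 114, 1.65) rim (array([465.1, 103.4]), 140, 1.87) | scene base (array([459.4, 103.2]), 32, 1.86) rim None
large [ 538. -424.] [ 538. -422.] base (array([ 540.1, -425.5]), 131, 1.24) rim (array([ 538.2, -422.8]), 140, 1.37) | scene base (array([ 535.5, -423.1]), 232, 1.61) rim (array([ 540.7, -423.9]), 232, 1.66)
largest [662. 160.] [659. 161.] base (array([664.1, 162. ]), 144, 1.04) rim (array([662.2, 161.2]), 168, 1.11) | scene base (array([659.1, 165.3]), 69, 1.62) rim (array([657.7, 161.1]), 40, 2.28)
flask [[558.52426954 -14.69414714]] stopper [[555.96234304 -15.03297794]] petri [[738.3931898  -18.64018158]]
```

```bash
cat >> h.py <<'E'
def go(x,y,z):
    s=r.sense(); M=R.from_euler('xyz',s["tcp_rot"]).as_matrix()
    d=np.array([x,y,z])-s["eef_pos"]
    return (M.T@d/10).round(2)
def rep():
    s=r.sense(); print(round(float(s["clock"]),2),s["eef_pos"].round(1),s["tcp_rot"].round(4),s["contact_force"].round(1),round(float(s["opening"]),3))
E
python3 - <<'E'
from h import *
print(go(350,-312,231),go(350,-312,60))
im=cv2.imread("pics/top0.png")
cv2.imwrite("pics/lids.png",cv2.convertScaleAbs(np.hstack([cv2.resize(im[v-35:v+35,u-35:u+35],(200,200),interpolation=cv2.INTER_CUBIC) for u,v in((388,157),(158,198),(456,288),(373,242))]),alpha=1.6))
E
```

```text
[ 1.864e+01 -1.943e+01 -1.000e-02] [ 18.64 -19.41  17.09]
```

View pics/lids.png

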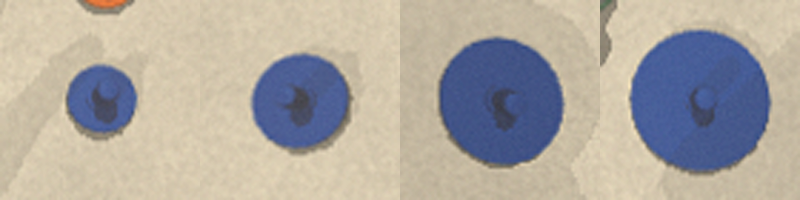

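The crops show four blue knobbed discs, in growing size left to right: small (388,157), medium (158,198), large (456,288), largest (373,242). Start with the large one.

Emit:
jog_arm:
  series:
    - [[4.5,-4.7,0,0,0,0,4],[9,-9.4,0,0,0,0,4],[13.5,-14,2,0,0,0,4],[17,-18,8,0,0,0,4],[18.6,-19.4,14,0,0,0,4]]
  newtons: 40

```text
clock: 0.72
eef_pos: [346.8, -322.3, 113.8]
tcp_rot: [3.139, -0.001, 0.435]
contact_force: [1.2, -0.7, 0.0]
opening: 0.469
```

```bash
python3 - <<'E'
from h import *
rep(); print(go(350,-312,12))
E
```

```text
0.72 [ 346.8 -322.3  113.8] [ 3.139e+00 -1.300e-03  4.348e-01] [ 1.2 -0.7  0. ] 0.469
[ 0.71 -0.83 10.18]
```

Emit:
jog_arm:
  series:
    - [[0,0,2.5,0,0,0,4],[0,0,4.5,0,0,0,4],[0,0,4.5,0,0,0,4],[0,0,4.5,0,0,0,4]]

```text
clock: 1.23
eef_pos: [346.1, -323.9, 69.5]
tcp_rot: [3.141, -0.0, 0.434]
contact_force: [0.5, 0.2, 0.2]
opening: 0.468
```

```bash
python3 - <<'E'
from h import *
rep(); print(go(350,-312,12))
cv2.imwrite("pics/s1.png",cv2.resize(r.grab_frame("scene")[100:300,50:350,::-1],(750,500)))
cv2.imwrite("pics/t1.png",cv2.resize(r.grab_frame("top")[200:380,340:560,::-1],(733,600)))
E
```

```text
1.23 [ 346.1 -323.9   69.5] [ 3.1412e+00 -2.0000e-04  4.3360e-01] [0.5 0.2 0.2] 0.468
[ 0.85 -0.92  5.75]
```

View pics/s1.png

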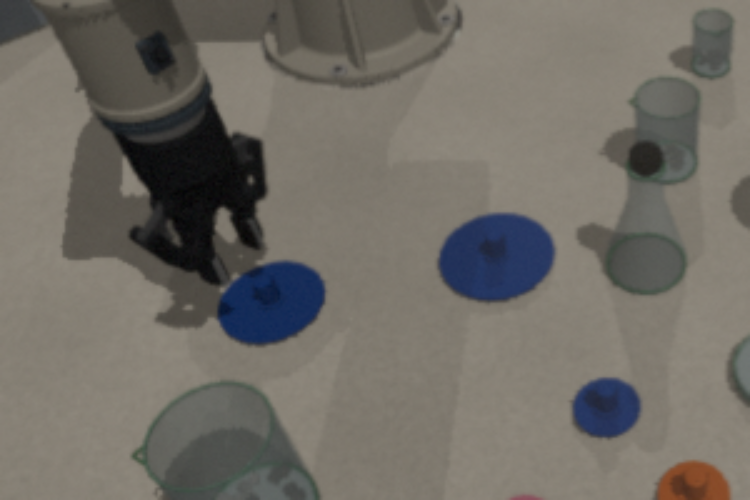

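View pics/t1.png

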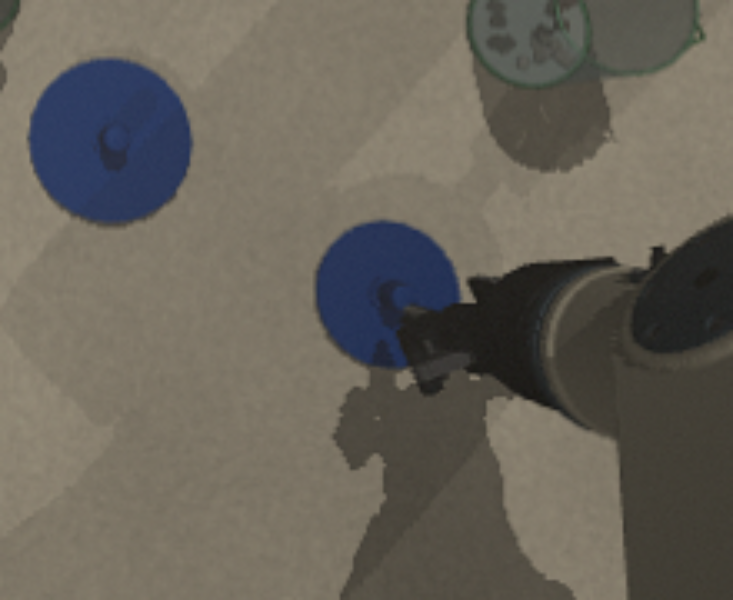

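Emit:
jog_arm:
  series:
    - [[0.85,-0.9,1.5,0,0,0,4],[0.85,-0.9,2.0,0,0,0,4],[0.85,-0.9,2.0,0,0,0,4]]

```text
clock: 1.7
eef_pos: [349.9, -312.2, 49.2]
tcp_rot: [3.141, -0.0, 0.434]
contact_force: [-0.1, -0.3, 0.3]
opening: 0.469
```

```bash
python3 - <<'E'
from h import *
rep(); print(go(350,-312,12))
cv2.imwrite("pics/s2.png",cv2.resize(r.grab_frame("scene")[150:270,80:240,::-1],(800,600)))
E
```

```text
1.7 [ 349.9 -312.2   49.2] [ 3.1414 -0.      0.434 ] [-0.1 -0.3  0.3] 0.469
[ 0.02 -0.01  3.72]
```

View pics/s2.png

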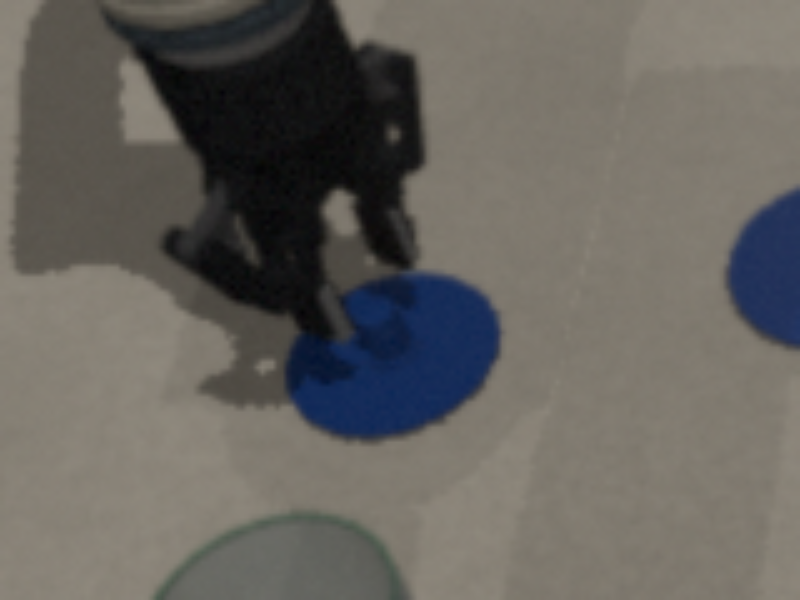

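Emit:
jog_arm:
  series:
    - [[0,0,2,0,0,0,4],[0,0,3.7,0,0,0,4],[0,0,3.7,0,0,0,4],[0,0,3.7,0,0,0,1.5],[0,0,3.7,0,0,0,1.5]]

```text
clock: 2.38
eef_pos: [350.3, -312.4, 12.8]
tcp_rot: [3.14, -0.0, 0.434]
contact_force: [-1.9, -1.1, 3.4]
opening: 0.22
```

Emit:
jog_arm:
  series:
    - [[0,0,0,0,0,0,1.5],[0,0,0,0,0,0,1.5],[0,0,-2,0,0,0,1.5],[0,0,-5,0,0,0,1.5],[0,0,-5,0,0,0,1.5]]

```text
clock: 3.0
eef_pos: [351.1, -313.0, 63.9]
tcp_rot: [3.138, -0.002, 0.434]
contact_force: [0.0, 0.9, -0.9]
opening: 0.219
```

```bash
python3 - <<'E'
from h import *
rep(); print(go(350,-312,231),go(539.5,-424,231))
cv2.imwrite("pics/s3.png",cv2.resize(r.grab_frame("scene")[130:270,80:260,::-1],(771,600)))
E
```

```text
3.0 [ 351.1 -313.    63.9] [ 3.1376e+00 -1.7000e-03  4.3380e-01] [ 0.   0.9 -0.9] 0.219
[ -0.03  -0.07 -16.71] [ 12.46  18.06 -16.62]
```

View pics/s3.png

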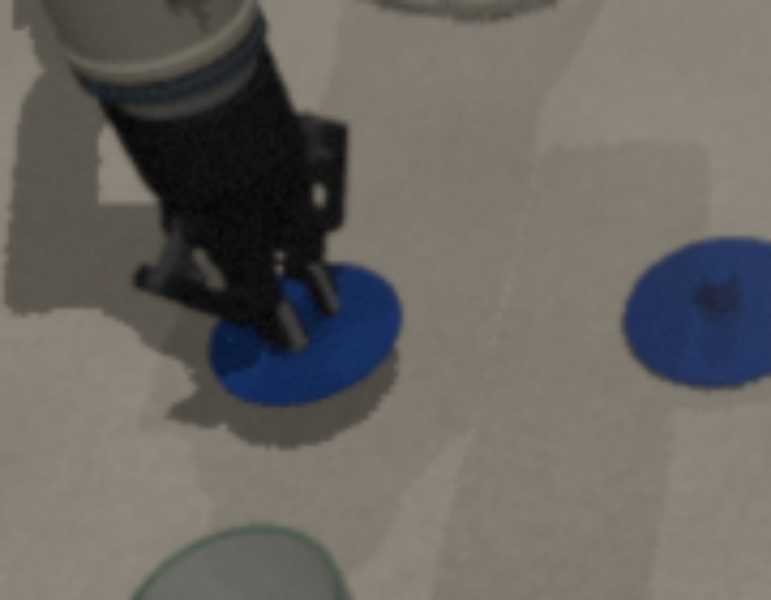

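Emit:
jog_arm:
  series:
    - [[0,0,-5,0,0,0,1.5],[3,4,-11,0,0,0,1.5],[6,8.5,-12,0,0,0,1.5],[9,13,-12,0,0,0,1.5],[12.4,18,-12,0,0,0,1.5]]

```text
clock: 3.68
eef_pos: [539.4, -423.9, 181.3]
tcp_rot: [-3.141, 0.0, 0.434]
contact_force: [0.9, -1.1, -0.7]
opening: 0.217
```

Emit:
jog_arm:
  series:
    - [[0,0,0,0,0,0,1.5],[0,0,0,0,0,0,1.5],[0,0,0,0,0,0,1.5]]

```text
clock: 4.05
eef_pos: [536.8, -422.4, 181.4]
tcp_rot: [-3.14, 0.001, 0.434]
contact_force: [0.3, -0.6, -0.4]
opening: 0.219
```

```bash
cat >> h.py <<'E'
def held(z):  # disc outline centre of held lid; z= disc top height (TCP-2.8)
    for n in("scene","top"):
        im=r.grab_frame(n); 
        f=blue(im) if n=="scene" else cv2.inRange(cv2.cvtColor(im,cv2.COLOR_RGB2HSV),(105,90,25),(130,255,255))
        t=r.sense()["eef_pos"]
        for c in cv2.findContours(f,cv2.RETR_EXTERNAL,cv2.CHAIN_APPROX_NONE)[0]:
            if cv2.contourArea(c)<80: continue
            p=ray(n,cv2.convexHull(c)[:,0,:],z); q,e=circ(p)
            if np.hypot(*(q[:2]-t[:2]))<40: print("held",n,q.round(1),round(e,2))
def rims(k):
    b,t,d,h=BK[k]; ct=ray("top",t,h)[0]; cb=ray("top",b,0)[0]
    for n in("scene","top"):
        im=r.grab_frame(n); print(n,"rim",ring(n,im,ct,h,d/2),"base",ring(n,im,cb,0,d/2))
E
python3 - <<'E'
from h import *
rep(); z=r.sense()["eef_pos"][2]; held(z-2.8); rims("large"); print(go(539.5,-424,150))
cv2.imwrite("pics/s4.png",cv2.resize(r.grab_frame("scene")[200:350,60:260,::-1],(800,600)))
cv2.imwrite("pics/t4.png",cv2.resize(r.grab_frame("top")[130:280,430:630,::-1],(800,600)))
E
```

```text
4.05 [ 536.8 -422.4  181.4] [-3.1403e+00  7.0000e-04  4.3360e-01] [ 0.3 -0.6 -0.4] 0.219
held scene [ 539.7 -424.5   48.5] 0.38
held top [ 536.3 -422.2   48.8] 0.45
scene rim (array([ 539.1, -423.7]), 366, 2.03) base (array([ 535.5, -423.3]), 231, 1.58)
top rim (array([ 538.3, -424.1]), 173, 1.87) base (array([ 540.9, -425.2]), 133, 1.39)
[0.13 0.18 3.24]
```

View pics/s4.png

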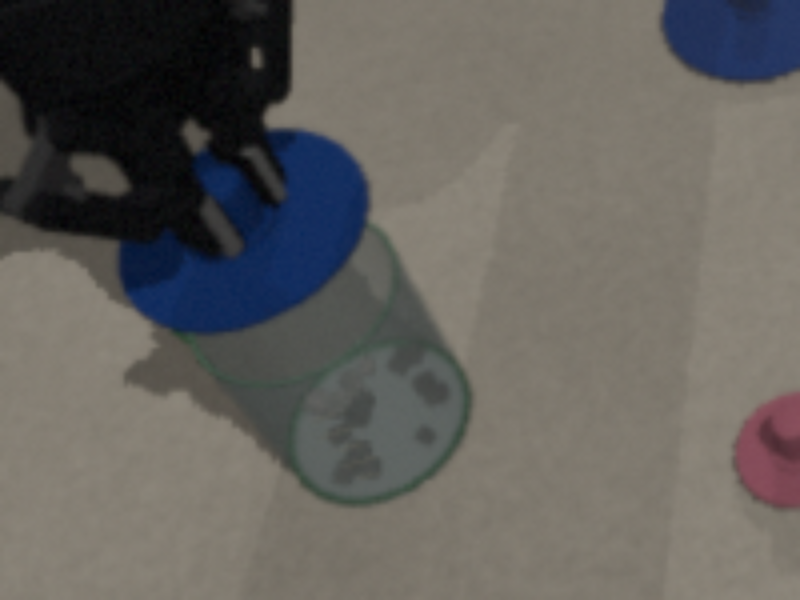

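View pics/t4.png

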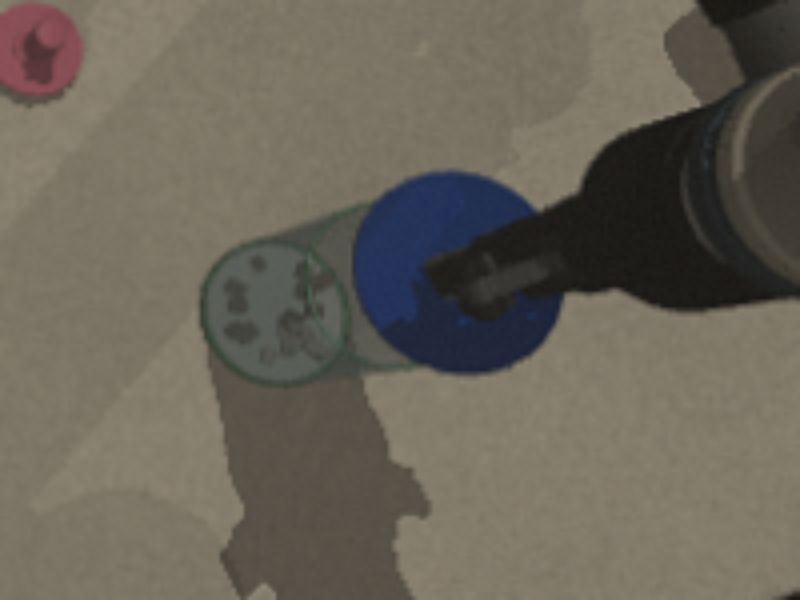

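Emit:
jog_arm:
  series:
    - [[0.12,0.08,1.5,0,0,0,1.5],[0.12,0.08,3,0,0,0,1.5],[0.12,0.08,3.8,0,0,0,1.5],[0.12,0.08,4.4,0,0,0,1.5],[0.12,0.08,4.7,0,0,0,1.5]]

```text
clock: 4.97
eef_pos: [539.4, -423.2, 134.5]
tcp_rot: [-3.141, 0.0, 0.434]
contact_force: [-0.5, 0.9, -0.1]
opening: 0.222
```

Emit:
jog_arm:
  series:
    - [[0,0,0.1,0,0,0,1.5],[0,0,0.2,0,0,0,1.5],[0,0,0.2,0,0,0,1.5]]

```text
clock: 5.35
eef_pos: [539.5, -423.4, 133.2]
tcp_rot: [3.141, -0.0, 0.434]
contact_force: [-0.6, 0.1, -0.2]
opening: 0.219
```

```bash
python3 - <<'E'
from h import *
rep(); z=r.sense()["eef_pos"][2]; held(z-2.8)
cv2.imwrite("pics/s5.png",cv2.resize(r.grab_frame("scene")[200:350,60:260,::-1],(800,600)))
E
```

```text
5.35 [ 539.5 -423.4  133.2] [ 3.1412e+00 -2.0000e-04  4.3380e-01] [-0.6  0.1 -0.2] 0.219
held scene [ 542.5 -425.3   48.2] 0.34
held top [ 538.7 -422.4   48.6] 0.4
```

View pics/s5.png

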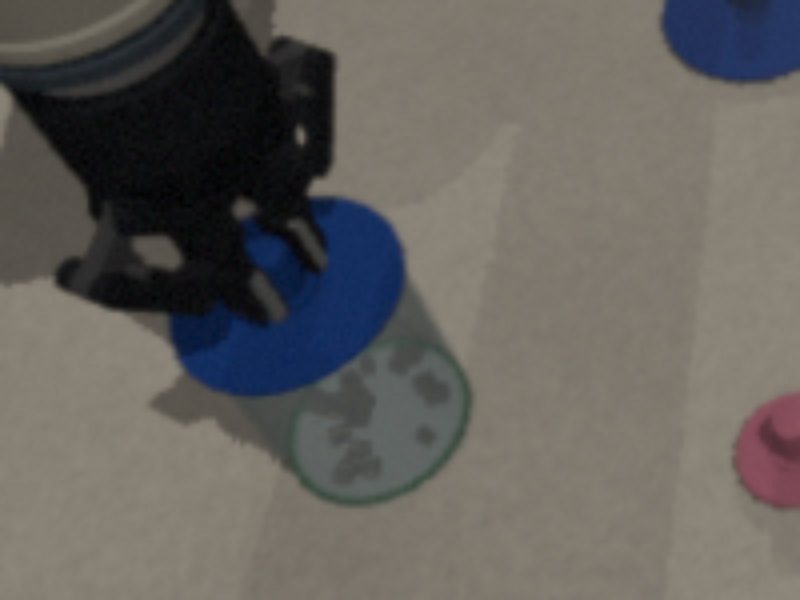

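Emit:
jog_arm:
  series:
    - [[0,0,0.1,0,0,0,1.5],[0,0,0.15,0,0,0,1.5],[0,0,0.15,0,0,0,1.5]]

```text
clock: 5.88
eef_pos: [539.5, -423.3, 131.9]
tcp_rot: [3.141, -0.0, 0.434]
contact_force: [-1.1, 1.3, 4.6]
opening: 0.219
```

Emit:
jog_arm:
  series:
    - [[0,0,0,0,0,0,2.6],[0,0,0,0,0,0,4],[0,0,-2,0,0,0,4],[0,0,-5,0,0,0,4],[0,0,-8,0,0,0,4]]

```text
clock: 6.5
eef_pos: [539.6, -423.5, 213.7]
tcp_rot: [3.141, -0.0, 0.434]
contact_force: [0.2, -0.6, 0.3]
opening: 0.468
```

Emit:
jog_arm:
  series:
    - [[0,0,-2,0,0,0,4],[0,0,-2,0,0,0,4]]

```text
clock: 6.75
eef_pos: [540.2, -423.9, 233.8]
tcp_rot: [3.138, -0.002, 0.434]
contact_force: [-0.3, -0.2, -0.8]
opening: 0.473
```

```bash
python3 - <<'E'
from h import *
rep(); held(129); print(go(659.7,-159.4,231),go(659.7,-159.4,12))
cv2.imwrite("pics/s6.png",cv2.resize(r.grab_frame("scene")[200:350,60:260,::-1],(800,600)))
E
```

```text
6.75 [ 540.2 -423.9  233.8] [ 3.1384e+00 -1.6000e-03  4.3380e-01] [-0.3 -0.2 -0.8] 0.473
held scene [ 541.5 -425.4   48.8] 0.51
held top [ 538.5 -422.9   48.9] 0.36
[ 2.203e+01 -1.885e+01 -1.000e-02] [ 22.03 -18.84  21.89]
```

View pics/s6.png

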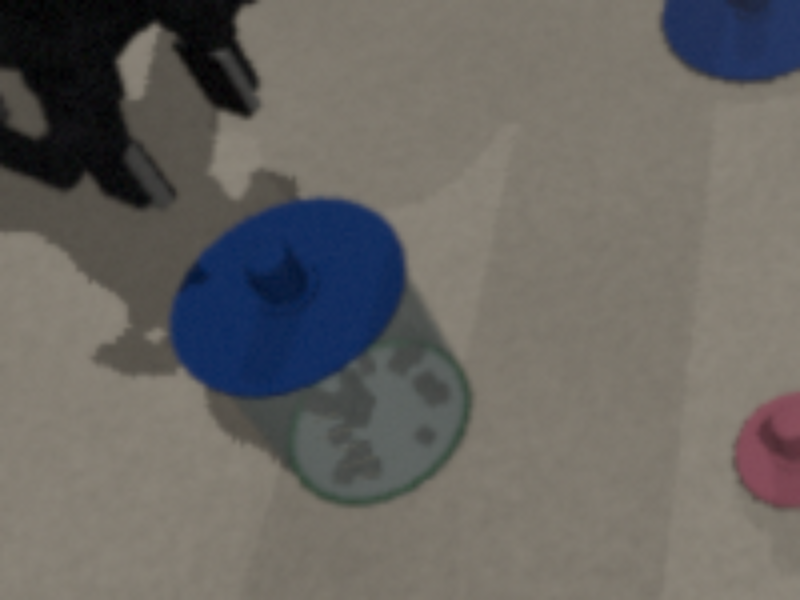

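Large lid seated flat, beaker unmoved. Now the small lid.

Emit:
jog_arm:
  series:
    - [[4.4,-3.8,0,0,0,0,4],[8.8,-7.6,0,0,0,0,4],[13.2,-11.4,0,0,0,0,4],[17.6,-15,0,0,0,0,4],[22,-18.8,3,0,0,0,4]]

```text
clock: 7.52
eef_pos: [660.6, -161.1, 203.4]
tcp_rot: [3.14, -0.002, 0.434]
contact_force: [0.7, -0.7, -0.1]
opening: 0.468
```

Emit:
jog_arm:
  series:
    - [[0,0,5,0,0,0,4],[0,0,10,0,0,0,4],[0,0,13,0,0,0,4],[0,0,14.5,0,0,0,4],[0,0,14.5,0,0,0,4]]

```text
clock: 8.15
eef_pos: [658.1, -162.5, 56.5]
tcp_rot: [-3.14, 0.002, 0.434]
contact_force: [0.2, -0.7, -0.1]
opening: 0.466
```

```bash
python3 - <<'E'
from h import *
rep(); print(go(659.7,-159.4,12))
E
```

```text
8.15 [ 658.1 -162.5   56.5] [-3.140e+00  1.900e-03  4.337e-01] [ 0.2 -0.7 -0.1] 0.466
[ 0.28 -0.21  4.45]
```

Emit:
jog_arm:
  series:
    - [[0.3,-0.2,0.4,0,0,0,4],[0.3,-0.2,0.8,0,0,0,4],[0.3,-0.2,0.8,0,0,0,4]]

```text
clock: 8.52
eef_pos: [661.0, -159.5, 50.2]
tcp_rot: [3.141, -0.0, 0.434]
contact_force: [-0.2, 0.4, -0.1]
opening: 0.47
```

```bash
python3 - <<'E'
from h import *
rep(); print(go(659.7,-159.4,12))
cv2.imwrite("pics/s7.png",cv2.resize(r.grab_frame("scene")[190:310,210:370,::-1],(800,600)))
E
```

```text
8.53 [ 661.  -159.5   50.2] [ 3.1412e+00 -4.0000e-04  4.3390e-01] [-0.2  0.4 -0.1] 0.47
[-0.12 -0.07  3.82]
```

View pics/s7.png

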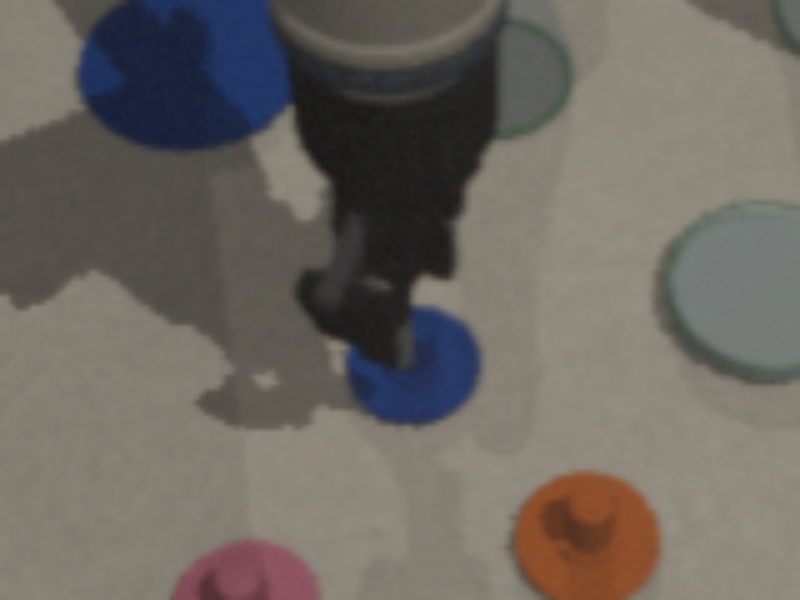

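Emit:
jog_arm:
  series:
    - [[-0.1,0,2,0,0,0,4],[-0.1,0,3.75,0,0,0,4],[-0.1,0,3.75,0,0,0,4],[-0.1,0,3.75,0,0,0,1.5],[-0.1,0,3.75,0,0,0,1.5]]

```text
clock: 9.2
eef_pos: [660.0, -160.0, 12.4]
tcp_rot: [3.142, -0.0, 0.434]
contact_force: [-0.0, -0.6, -0.6]
opening: 0.22
```

Emit:
jog_arm:
  series:
    - [[0,0,0,0,0,0,1.5],[0,0,0,0,0,0,1.5],[0,0,-4,0,0,0,1.5],[0,0,-10,0,0,0,1.5],[0,0,-10,0,0,0,1.5]]

```text
clock: 9.82
eef_pos: [663.4, -160.8, 117.8]
tcp_rot: [3.136, -0.007, 0.434]
contact_force: [0.7, -0.6, -0.1]
opening: 0.216
```

```bash
python3 - <<'E'
from h import *
rep(); print(go(376,270,231), go(510,80,231))
cv2.imwrite("pics/s8.png",cv2.resize(r.grab_frame("scene")[160:310,210:410,::-1],(800,600)))
E
```

```text
9.82 [ 663.4 -160.8  117.8] [ 3.1359 -0.0072  0.4338] [ 0.7 -0.6 -0.1] 0.216
[ -7.89 -51.1  -11.66] [ -3.72 -28.23 -11.5 ]
```

View pics/s8.png

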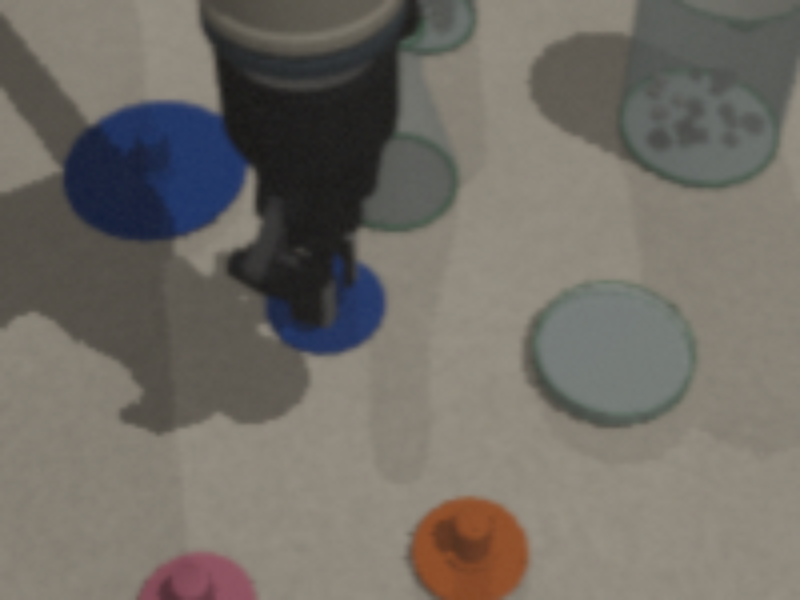

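Emit:
jog_arm:
  series:
    - [[0,0,-6,0,0,0,1.5],[0,-1,-12,0,0,0,1.5],[-0.8,-6,-12,0,0,0,1.5],[-1.6,-11,-12,0,0,0,1.5],[-2.4,-16,-12,0,0,0,1.5]]

```text
clock: 10.5
eef_pos: [569.1, -23.7, 230.9]
tcp_rot: [-3.141, 0.002, 0.433]
contact_force: [0.7, 0.5, -0.3]
opening: 0.22
```

Emit:
jog_arm:
  series:
    - [[-0.8,-5,0,0,0,0,1.5],[-1.6,-10,0,0,0,0,1.5],[-2.4,-15,0,0,0,0,1.5],[-3.2,-20,0,0,0,0,1.5],[-4,-25,0,0,0,0,1.5]]

```text
clock: 11.12
eef_pos: [427.8, 186.1, 231.2]
tcp_rot: [-3.141, 0.002, 0.434]
contact_force: [0.5, -0.0, -0.5]
opening: 0.217
```

```bash
python3 - <<'E'
from h import *
rep(); print(go(376,270,150))
E
```

```text
11.12 [427.8 186.1 231.2] [-3.1415e+00  1.7000e-03  4.3350e-01] [ 0.5 -0.  -0.5] 0.217
[-1.16 -9.79  8.12]
```

Emit:
jog_arm:
  series:
    - [[-0.6,-5,0,0,0,0,1.5],[-1.1,-9.5,3,0,0,0,1.5],[-1.1,-9.5,7,0,0,0,1.5],[-1.1,-9.5,11,0,0,0,1.5],[-1.1,-9.5,11.5,0,0,0,1.5]]

```text
clock: 11.75
eef_pos: [377.2, 265.2, 114.4]
tcp_rot: [3.14, 0.007, 0.434]
contact_force: [0.1, -0.2, 0.5]
opening: 0.219
```

Emit:
jog_arm:
  series:
    - [[0,0,0,0,0,0,1.5],[0,0,0,0,0,0,1.5]]

```text
clock: 12.0
eef_pos: [380.5, 267.2, 118.6]
tcp_rot: [-3.141, -0.002, 0.433]
contact_force: [0.2, -0.4, -0.8]
opening: 0.222
```

```bash
python3 - <<'E'
from h import *
rep(); z=r.sense()["eef_pos"][2]; held(z-2.4); rims("small"); print(go(376,270,105))
cv2.imwrite("pics/s9.png",cv2.resize(r.grab_frame("scene")[60:180,260:420,::-1],(800,600)))
cv2.imwrite("pics/t9.png",cv2.resize(r.grab_frame("top")[210:330,130:290,::-1],(800,600)))
E
```

```text
12.0 [380.5 267.2 118.6] [-3.1412e+00 -2.0000e-03  4.3350e-01] [ 0.2 -0.4 -0.8] 0.222
held top [380.6 263.9  25.8] 1.58
scene rim None base (array([372. , 272.8]), 11, 1.51)
top rim (array([376.7, 270.4]), 46, 1.68) base (array([376.1, 272.8]), 44, 1.42)
[-0.25 -0.45  1.32]
```

View pics/s9.png

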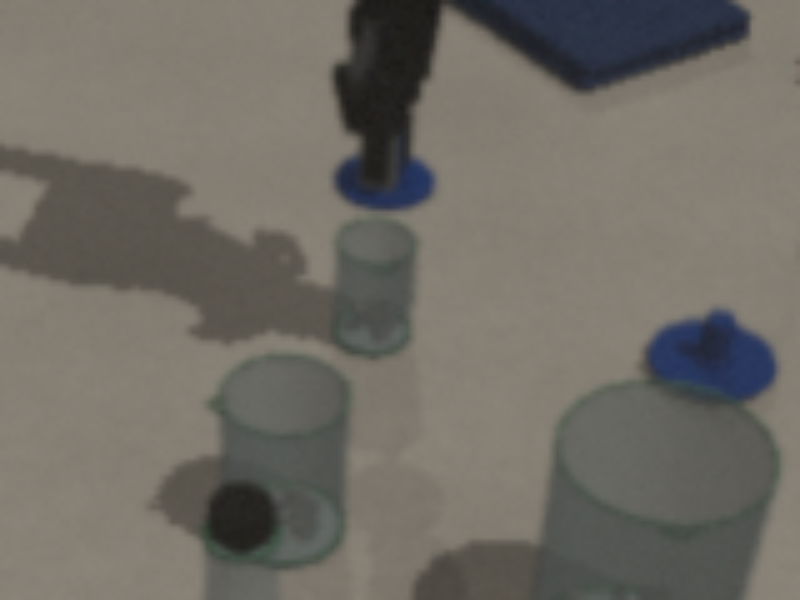

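View pics/t9.png

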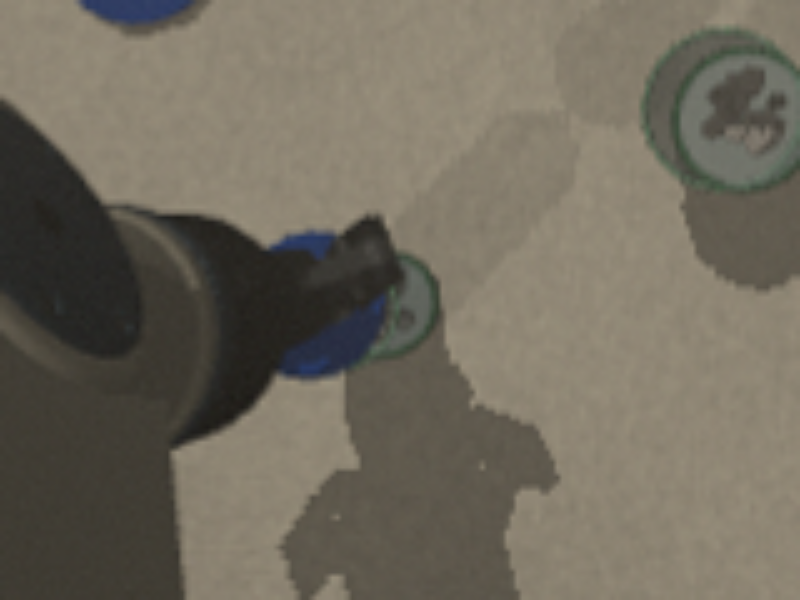

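```bash
cat >> h.py <<'E'
def joint(n,im,c0,h,rad,zs=None):
    g=green(im); a=[ray(n,g,z) for z in (0,h)]
    c=np.array(c0,float)
    for t in (8,5,3.5):
        f=lambda q:np.array([np.hypot(*(p-q).T)-rad for p in a])
        F=f(c); w=np.argmin(abs(F),0); k=np.min(abs(F),0)<t
        idx=(w[k],np.where(k)[0])
        c=least_squares(lambda q:f(q)[idx],c,loss='soft_l1').x
    return c.round(1),k.sum(),round(float(f(c)[idx].std()),2)
E
python3 - <<'E'
from h import *
for n in("top","scene"):
    im=cv2.imread(f"pics/{n}0.png")[:,:,::-1].copy()
    for k,(b,t,d,h) in BK.items():
        print(n,k,joint(n,im,ray("top",b,0)[0],h,d/2-0.5))
px=[(327,108),(343.4,108.5),(335.2,104),(335.2,114)]
print("scene rim pts",ray("scene",px,70).round(1))
print("scene lid pts",ray("scene",[(327,96.5),(347,96.3),(337,90.5),(337,101.7)],116).round(1))
E
```

```text
top small (array([375.5, 268.4]), np.int64(111), 1.13)
top medium (array([465.2, 104.1]), np.int64(199), 1.2)
top large (array([ 538.9, -423.2]), np.int64(241), 1.27)
top largest (array([662.2, 161.3]), np.int64(295), 1.08)
scene small (array([372.1, 271.6]), np.int64(10), 1.29)
scene medium (array([460.3, 103.9]), np.int64(30), 1.18)
scene large (array([ 538.9, -423.9]), np.int64(371), 1.55)
scene largest (array([658.6, 163.8]), np.int64(107), 1.58)
scene rim pts [[361.9 246.8]
 [397.2 280.8]
 [363.9 280.1]
 [399.9 242.5]]
scene lid pts [[368.2 238.3]
 [406.8 281.3]
 [365.6 282.7]
 [406.3 240. ]]
```

```bash
python3 - <<'E'
from h import *
print(go(375.5,269.5,88))
E
```

```text
[-0.29 -0.42  2.98]
```

Emit:
jog_arm:
  series:
    - [[-0.3,-0.4,1.0,0,0,0,1.5],[-0.3,-0.4,2.0,0,0,0,1.5],[-0.3,-0.4,2.8,0,0,0,1.5],[-0.3,-0.4,2.8,0,0,0,1.5]]

```text
clock: 12.8
eef_pos: [374.7, 268.7, 88.4]
tcp_rot: [3.141, 0.002, 0.434]
contact_force: [-0.1, 1.0, -1.1]
opening: 0.224
```

```bash
python3 - <<'E'
from h import *
rep(); z=r.sense()["eef_pos"][2]; held(z-2.4); print(go(375.5,269.5,82.4))
a=cv2.resize(r.grab_frame("scene")[70:140,300:370,::-1],(400,400),interpolation=cv2.INTER_CUBIC)
b=cv2.resize(r.grab_frame("top")[235:305,160:230,::-1],(400,400),interpolation=cv2.INTER_CUBIC)
cv2.imwrite("pics/s10.png",cv2.convertScaleAbs(np.hstack([a,b]),alpha=1.5))
E
```

```text
12.8 [374.7 268.7  88.4] [3.1412e+00 1.8000e-03 4.3390e-01] [-0.1  1.  -1.1] 0.224
held top [372.7 263.7  22.3] 5.08
[ 0.04 -0.03  0.67]
```

View pics/s10.png

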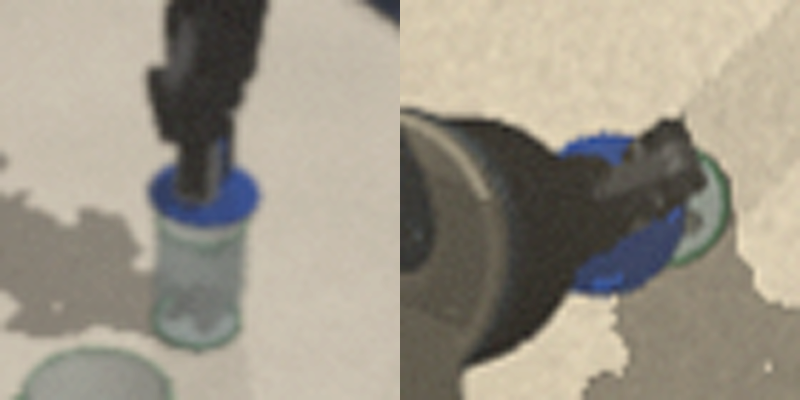

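```bash
python3 - <<'E'
from h import *
print("lid top",ray("top",[(195.9,272.45)],86), "base",ray("top",[(206.2,271.3)],0))
for n in("top","scene"):
  print(n,proj(n,[(375.5,269,0),(375.5,269,70),(374.7,268.7,86)]))
E
```

```text
lid top [[375.73621022 267.13967053]] base [[373.48790795 270.78880694]]
top [[207.02566034 270.43814749]
 [197.44171561 272.12066714]
 [195.12062421 272.93828561]]
scene [[334.3143597  126.0126644 ]
 [335.42212462 107.01752748]
 [335.42480117 102.35741089]]
```

Emit:
jog_arm:
  series:
    - [[-0.1,0,0,0,0,0,1.5],[-0.1,0,0.2,0,0,0,1.5],[-0.1,0,0.4,0,0,0,1.5],[-0.1,0,0.5,0,0,0,1.5],[-0.1,0,0.5,0,0,0,1.5]]

```text
clock: 13.62
eef_pos: [374.2, 268.7, 84.2]
tcp_rot: [3.142, 0.0, 0.434]
contact_force: [-0.3, -0.0, -0.8]
opening: 0.219
```

Emit:
jog_arm:
  series:
    - [[0,0,0.1,0,0,0,1.5],[0,0,0.1,0,0,0,1.5]]

```text
clock: 13.88
eef_pos: [374.3, 268.7, 83.2]
tcp_rot: [3.142, 0.0, 0.434]
contact_force: [-0.5, -0.5, -0.5]
opening: 0.223
```

Emit:
jog_arm:
  series:
    - [[0,0,0.1,0,0,0,1.5],[0,0,0.1,0,0,0,1.5]]

```text
clock: 14.12
eef_pos: [374.3, 268.6, 82.2]
tcp_rot: [3.142, 0.0, 0.434]
contact_force: [-1.0, -0.7, -0.4]
opening: 0.216
```

Emit:
jog_arm:
  series:
    - [[0,0,0.1,0,0,0,1.5],[0,0,0.2,0,0,0,1.5],[0,0,0.2,0,0,0,1.5]]

```text
clock: 14.5
eef_pos: [374.3, 268.6, 80.2]
tcp_rot: [3.142, 0.0, 0.434]
contact_force: [-0.2, -0.5, -0.2]
opening: 0.218
```

Emit:
jog_arm:
  series:
    - [[0,0,0.1,0,0,0,1.5],[0,0,0.2,0,0,0,1.5],[0,0,0.3,0,0,0,1.5],[0,0,0.3,0,0,0,1.5]]

```text
clock: 15.0
eef_pos: [374.3, 268.7, 77.2]
tcp_rot: [3.142, 0.0, 0.434]
contact_force: [0.4, -1.1, -0.2]
opening: 0.218
```

```bash
python3 - <<'E'
from h import *
rep()
a=cv2.resize(r.grab_frame("scene")[70:140,300:370,::-1],(400,400),interpolation=cv2.INTER_CUBIC)
b=cv2.resize(r.grab_frame("top")[235:305,160:230,::-1],(400,400),interpolation=cv2.INTER_CUBIC)
cv2.imwrite("pics/s11.png",cv2.convertScaleAbs(np.hstack([a,b]),alpha=1.5))
E
```

```text
15.0 [374.3 268.7  77.2] [3.1416e+00 2.0000e-04 4.3380e-01] [ 0.4 -1.1 -0.2] 0.218
```

View pics/s11.png

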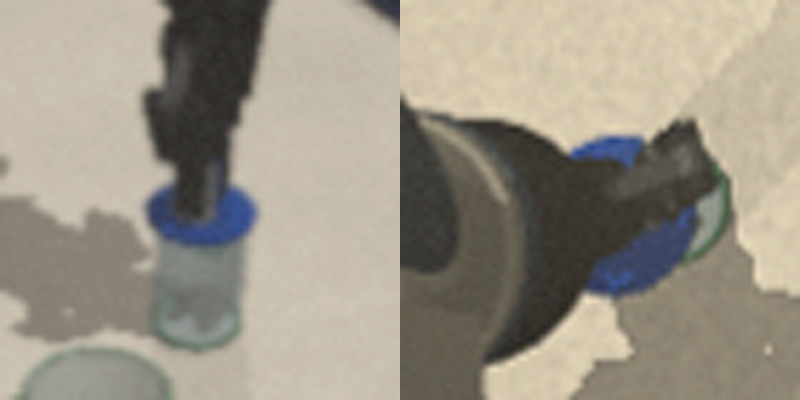

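Lip entered with no force. Lower the last ~1 mm.

Emit:
jog_arm:
  series:
    - [[0,0,0.06,0,0,0,1.5],[0,0,0.12,0,0,0,1.5],[0,0,0.12,0,0,0,1.5]]

```text
clock: 15.48
eef_pos: [374.3, 268.7, 76.1]
tcp_rot: [3.142, 0.0, 0.434]
contact_force: [0.8, -0.4, -1.0]
opening: 0.221
```

Emit:
jog_arm:
  series:
    - [[0,0,0.05,0,0,0,1.5],[0,0,0.05,0,0,0,1.5]]

```text
clock: 15.72
eef_pos: [374.4, 268.8, 75.8]
tcp_rot: [-3.142, -0.0, 0.434]
contact_force: [-0.7, -1.2, 3.9]
opening: 0.218
```

Emit:
jog_arm:
  series:
    - [[0,0,0,0,0,0,2.6],[0,0,0,0,0,0,4],[0,0,-2,0,0,0,4],[0,0,-6,0,0,0,4],[0,0,-10,0,0,0,4]]

```text
clock: 16.35
eef_pos: [374.0, 268.5, 176.5]
tcp_rot: [3.141, 0.001, 0.434]
contact_force: [0.4, 0.7, -0.8]
opening: 0.47
```

Emit:
jog_arm:
  series:
    - [[0,0,0,0,0,0,4],[0,0,0,0,0,0,4]]

```text
clock: 16.6
eef_pos: [374.0, 268.4, 175.1]
tcp_rot: [3.142, 0.0, 0.434]
contact_force: [-0.2, -0.5, -0.3]
opening: 0.471
```

```bash
python3 - <<'E'
from h import *
rep(); print(go(543.6,395.2,60))
a=cv2.resize(r.grab_frame("scene")[70:140,300:370,::-1],(400,400),interpolation=cv2.INTER_CUBIC)
b=cv2.resize(r.grab_frame("top")[235:305,160:230,::-1],(400,400),interpolation=cv2.INTER_CUBIC)
cv2.imwrite("pics/s12.png",cv2.convertScaleAbs(np.hstack([a,b]),alpha=1.5))
E
```

```text
16.6 [374.  268.4 175.1] [3.1415e+00 4.0000e-04 4.3380e-01] [-0.2 -0.5 -0.3] 0.471
[20.73 -4.37 11.5 ]
```

View pics/s12.png

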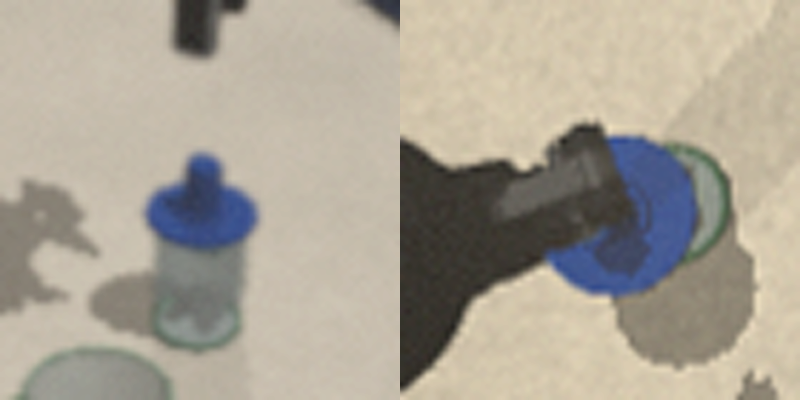

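Emit:
jog_arm:
  series:
    - [[5,-1,0,0,0,0,4],[10,-2,0,0,0,0,4],[15,-3.2,2,0,0,0,4],[19.5,-4.2,7,0,0,0,4],[20.7,-4.4,11.5,0,0,0,4]]

```text
clock: 17.32
eef_pos: [545.2, 396.9, 57.9]
tcp_rot: [-3.141, -0.001, 0.434]
contact_force: [0.7, 0.0, -0.0]
opening: 0.467
```

Emit:
jog_arm:
  series:
    - [[0,0,0,0,0,0,4],[0,0,0,0,0,0,4]]

```text
clock: 17.58
eef_pos: [543.2, 395.3, 60.9]
tcp_rot: [3.141, 0.001, 0.434]
contact_force: [0.1, -0.3, 1.0]
opening: 0.471
```

```bash
python3 - <<'E'
from h import *
rep(); print(go(543.6,395.2,50)); print("knob",ray("scene",[(404,124)],38))
a=cv2.resize(r.grab_frame("scene")[90:160,360:430,::-1],(400,400),interpolation=cv2.INTER_CUBIC)
b=cv2.resize(r.grab_frame("top")[150:250,90:190,::-1],(400,400),interpolation=cv2.INTER_CUBIC)
cv2.imwrite("pics/s13.png",cv2.convertScaleAbs(np.hstack([a,b]),alpha=1.5))
E
```

```text
17.57 [543.2 395.3  60.9] [3.1414e+00 1.0000e-03 4.3380e-01] [ 0.1 -0.3  1. ] 0.471
[0.04 0.02 1.09]
knob [[546.05184086 391.34876796]]
```

View pics/s13.png

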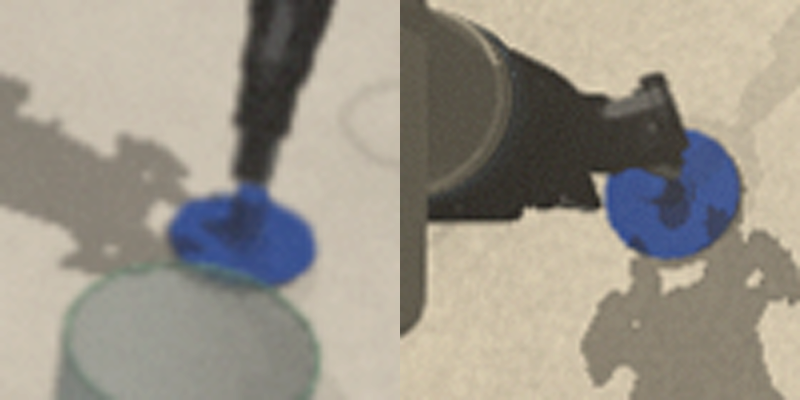

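Emit:
jog_arm:
  series:
    - [[0,-0.1,1.5,0,0,0,4],[0,-0.1,3,0,0,0,4],[0,-0.1,4.5,0,0,0,4],[0,-0.1,4.85,0,0,0,4],[0,-0.1,4.85,0,0,0,1.5]]

```text
clock: 18.3
eef_pos: [543.0, 396.4, 11.5]
tcp_rot: [3.141, 0.001, 0.434]
contact_force: [0.3, 1.4, -0.2]
opening: 0.269
```

Emit:
jog_arm:
  series:
    - [[0,0,0,0,0,0,1.5],[0,0,0,0,0,0,1.5],[0,0,0,0,0,0,1.5]]

```text
clock: 18.68
eef_pos: [543.4, 396.7, 12.4]
tcp_rot: [-3.142, -0.001, 0.434]
contact_force: [-0.1, 0.2, -0.0]
opening: 0.224
```

Emit:
jog_arm:
  series:
    - [[0,0,-4,0,0,0,1.5],[0,0,-9,0,0,0,1.5],[0,0,-14,0,0,0,1.5],[0,0,-19,0,0,0,1.5],[0,0,-22,0,0,0,1.5]]

```text
clock: 19.3
eef_pos: [543.9, 397.1, 235.5]
tcp_rot: [-3.141, -0.004, 0.434]
contact_force: [-0.0, -0.2, -0.7]
opening: 0.219
```

```bash
python3 - <<'E'
from h import *
rep(); z=r.sense()["eef_pos"][2]; print(go(465,104,231)); held(z-2)
cv2.imwrite("pics/s14.png",cv2.resize(r.grab_frame("scene")[50:200,270:470,::-1],(800,600)))
E
```

```text
19.3 [543.9 397.1 235.5] [-3.1409 -0.0035  0.4339] [-0.  -0.2 -0.7] 0.219
[-19.48  23.27   0.36]
held scene [551.8 386.1  34. ] 2.17
held top [526.1 411.5  20. ] 4.72
held top [560.3 378.3  19. ] 4.59
```

View pics/s14.png

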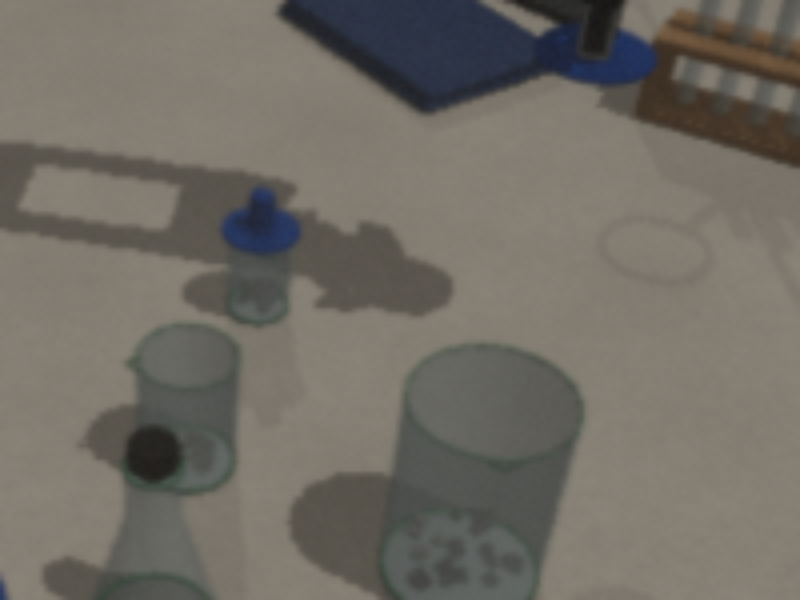

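Emit:
jog_arm:
  series:
    - [[-4,4.7,0,0,0,0,1.5],[-8,9.4,0,0,0,0,1.5],[-12,14,0,0,0,0,1.5],[-16,19,3,0,0,0,1.5],[-19.5,23.2,6,0,0,0,1.5]]

```text
clock: 20.08
eef_pos: [464.3, 109.2, 174.5]
tcp_rot: [3.142, 0.0, 0.434]
contact_force: [1.4, 0.3, -0.6]
opening: 0.222
```

Emit:
jog_arm:
  series:
    - [[0,0,2,0,0,0,1.5],[0,0,4,0,0,0,1.5],[0,0,4,0,0,0,1.5],[0,0,4,0,0,0,1.5]]

```text
clock: 20.58
eef_pos: [465.4, 111.0, 135.8]
tcp_rot: [-3.141, 0.001, 0.434]
contact_force: [-0.6, 0.1, -0.1]
opening: 0.219
```

```bash
python3 - <<'E'
from h import *
rep(); z=r.sense()["eef_pos"][2]; print(go(465,104,127)); held(z-2.4)
a=cv2.resize(r.grab_frame("scene")[90:180,270:360,::-1],(400,400),interpolation=cv2.INTER_CUBIC)
b=cv2.resize(r.grab_frame("top")[185:285,230:330,::-1],(400,400),interpolation=cv2.INTER_CUBIC)
cv2.imwrite("pics/s15.png",cv2.convertScaleAbs(np.hstack([a,b]),alpha=1.5))
E
```

```text
20.57 [465.4 111.  135.8] [-3.1415e+00  7.0000e-04  4.3400e-01] [-0.6  0.1 -0.1] 0.219
[-0.33  0.61  0.88]
held scene [469.6 107.4  35.7] 3.25
```

View pics/s15.png

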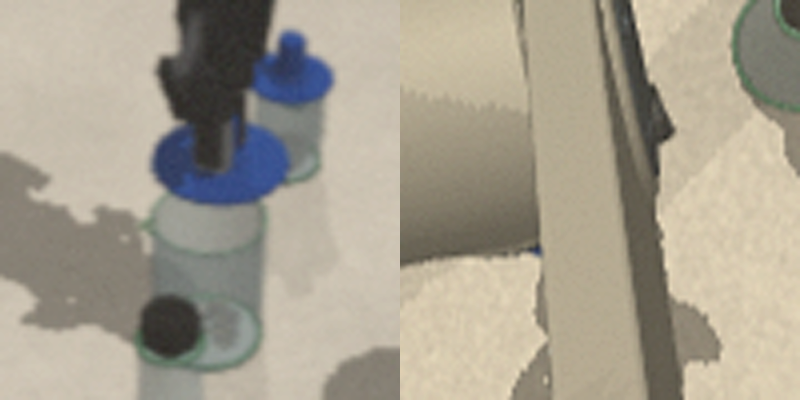

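Emit:
jog_arm:
  series:
    - [[-0.3,0.6,0.5,0,0,0,1.5],[-0.3,0.6,1.2,0,0,0,1.5],[-0.3,0.6,1.7,0,0,0,1.5],[-0.3,0.6,1.7,0,0,0,1.5]]

```text
clock: 21.28
eef_pos: [465.0, 104.1, 118.3]
tcp_rot: [-3.141, 0.001, 0.434]
contact_force: [0.1, 0.0, 0.2]
opening: 0.219
```

```bash
python3 - <<'E'
from h import *
rep(); s=r.sense()["eef_pos"]; print(go(465,104.5,113.5)); held(s[2]-2.4)
th=np.arange(0,6.28,.02)
def ext(c,R_,z):
    p=proj("scene",np.c_[c[0]+R_*np.cos(th),c[1]+R_*np.sin(th),0*th+z]); return p.min(0).round(1),p.max(0).round(1)
print("rim pred",ext((465,104.3),35,95),"lid pred",ext(s[:2],40,s[2]-2.4))
a=cv2.resize(r.grab_frame("scene")[90:180,270:360,::-1],(800,600)[::-1] if 0 else (600,600),interpolation=cv2.INTER_CUBIC)
cv2.imwrite("pics/s16.png",cv2.convertScaleAbs(a,alpha=1.5))
E
```

```text
21.27 [465.  104.1 118.3] [-3.1413e+00  1.1000e-03  4.3370e-01] [0.1 0.  0.2] 0.219
[ 0.02 -0.03  0.48]
held scene [468.  100.5  36.5] 3.17
rim pred (array([303.6, 129.5]), array([330.5, 146.3])) lid pred (array([301.5, 122. ]), array([332.7, 141.1]))
```

View pics/s16.png

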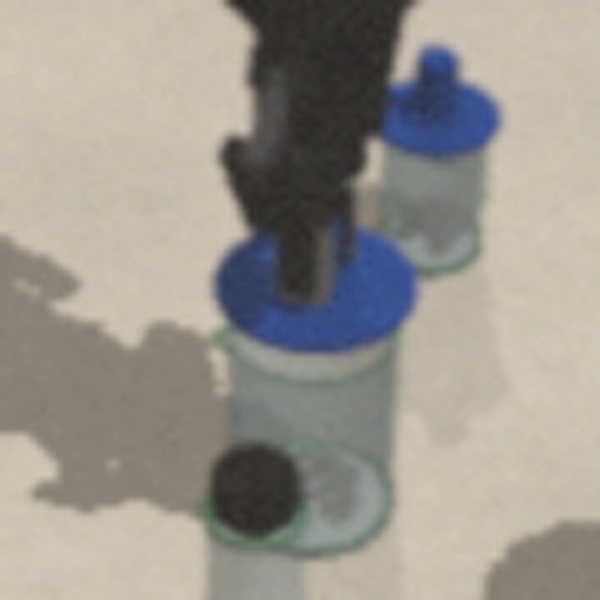

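Emit:
jog_arm:
  series:
    - [[-0.05,0,0.5,0,0,0,1.5],[-0.05,0,0.9,0,0,0,1.5],[-0.05,0,1.1,0,0,0,1.5],[-0.05,0,1.3,0,0,0,1.5],[-0.05,0,1.3,0,0,0,1.5]]

```text
clock: 22.05
eef_pos: [464.9, 104.0, 105.8]
tcp_rot: [-3.142, 0.0, 0.434]
contact_force: [-0.2, -0.9, -0.6]
opening: 0.221
```

Emit:
jog_arm:
  series:
    - [[0,0,0.15,0,0,0,1.5],[0,0,0.3,0,0,0,1.5],[0,0,0.35,0,0,0,1.5],[0,0,0.35,0,0,0,1.5]]

```text
clock: 22.55
eef_pos: [464.9, 104.0, 102.4]
tcp_rot: [-3.142, 0.0, 0.434]
contact_force: [0.1, -0.3, 0.5]
opening: 0.218
```

Emit:
jog_arm:
  series:
    - [[0,0,0.05,0,0,0,1.5],[0,0,0.1,0,0,0,1.5],[0,0,0.1,0,0,0,1.5]]

```text
clock: 22.92
eef_pos: [464.9, 104.0, 101.4]
tcp_rot: [-3.142, 0.0, 0.434]
contact_force: [-0.2, -0.2, -0.3]
opening: 0.22
```

Emit:
jog_arm:
  series:
    - [[0,0,0.05,0,0,0,1.5],[0,0,0.05,0,0,0,1.5]]

```text
clock: 23.18
eef_pos: [464.9, 104.0, 100.9]
tcp_rot: [-3.142, 0.0, 0.434]
contact_force: [-0.8, -0.2, -0.9]
opening: 0.221
```

Emit:
jog_arm:
  series:
    - [[0,0,0.05,0,0,0,1.5],[0,0,0.05,0,0,0,1.5]]

```text
clock: 23.42
eef_pos: [465.0, 104.0, 100.8]
tcp_rot: [3.142, -0.0, 0.434]
contact_force: [-2.2, -0.7, 6.3]
opening: 0.224
```

Contact at full depth; release.

Emit:
jog_arm:
  series:
    - [[0,0,0,0,0,0,2.6],[0,0,0,0,0,0,4],[0,0,-3,0,0,0,4],[0,0,-8,0,0,0,4],[0,0,-13,0,0,0,4]]

```text
clock: 24.05
eef_pos: [464.6, 103.9, 231.6]
tcp_rot: [-3.141, 0.001, 0.434]
contact_force: [0.8, -0.4, 0.6]
opening: 0.469
```

Emit:
jog_arm:
  series:
    - [[0,0,0,0,0,0,4],[0,0,0,0,0,0,4]]

```text
clock: 24.3
eef_pos: [464.5, 103.9, 229.8]
tcp_rot: [-3.141, 0.0, 0.434]
contact_force: [0.0, 0.2, -0.5]
opening: 0.468
```

```bash
python3 - <<'E'
from h import *
rep(); print(go(452,-121,60))
im=r.grab_frame("top")
for o in discs("scene",r.grab_frame("scene")): print(*o)
for o in discs_top(im): print(*o)
a=cv2.resize(r.grab_frame("scene")[90:180,270:360,::-1],(600,600),interpolation=cv2.INTER_CUBIC)
cv2.imwrite("pics/s17.png",cv2.convertScaleAbs(a,alpha=1.5))
E
```

```text
24.3 [464.5 103.9 229.8] [-3.1415e+00  4.0000e-04  4.3380e-01] [ 0.   0.2 -0.5] 0.468
[-10.58  19.88  16.99]
[132. 274.] [ 445.5 -424.5   58.1] 0.68
[248. 202.] [ 453.4 -122.6   54. ] 0.9
[316. 137.] [390.2 177.8  39.4] 11.7
[598. 149.] [900.6 759.4 146.2] 30.21
[ 18. 350.] [194.7 682.5  75.7] 22.16
[198. 272.] [371.9 287.7  30.5] 0.68
[373. 242.] [ 450.7 -119.1   55.7] 0.66
[529. 201.] [ 556.9 -493.7   55.8] 0.79
```

View pics/s17.png

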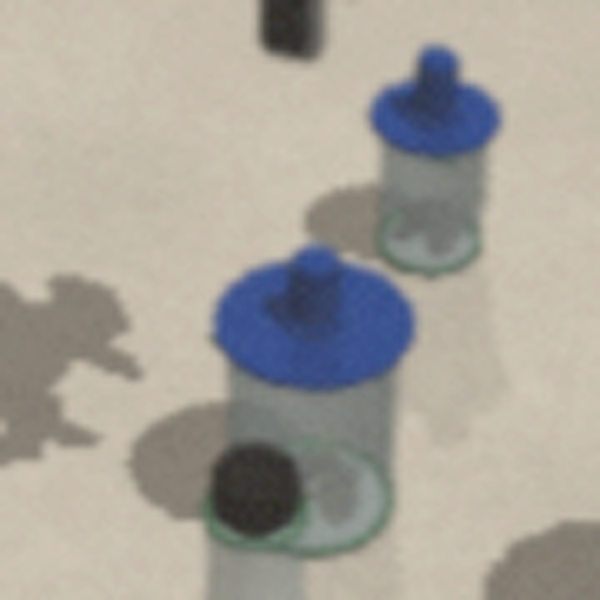

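Medium seated. Now the largest lid.

Emit:
jog_arm:
  series:
    - [[-2.6,5,0,0,0,0,4],[-5.2,10,0,0,0,0,4],[-8,15,0,0,0,0,4],[-10.6,19.9,2,0,0,0,4],[-10.6,19.9,8,0,0,0,4]]

```text
clock: 25.08
eef_pos: [454.3, -125.1, 150.9]
tcp_rot: [3.137, -0.004, 0.429]
contact_force: [1.6, -0.6, -0.6]
opening: 0.469
```

Emit:
jog_arm:
  series:
    - [[0,0,5,0,0,0,4],[0,0,9,0,0,0,4],[0,0,9,0,0,0,4],[0,0,9,0,0,0,4]]

```text
clock: 25.58
eef_pos: [452.7, -121.2, 61.0]
tcp_rot: [-3.142, 0.0, 0.434]
contact_force: [-0.1, 0.3, 0.1]
opening: 0.468
```

```bash
python3 - <<'E'
from h import *
rep(); print(go(451.5,-120.5,12))
a=cv2.resize(r.grab_frame("scene")[140:240,190:310,::-1],(720,600),interpolation=cv2.INTER_CUBIC)
cv2.imwrite("pics/s18.png",cv2.convertScaleAbs(a,alpha=1.5))
E
```

```text
25.57 [ 452.7 -121.2   61. ] [-3.1415e+00  1.0000e-04  4.3390e-01] [-0.1  0.3  0.1] 0.468
[-0.09 -0.11  4.9 ]
```

View pics/s18.png

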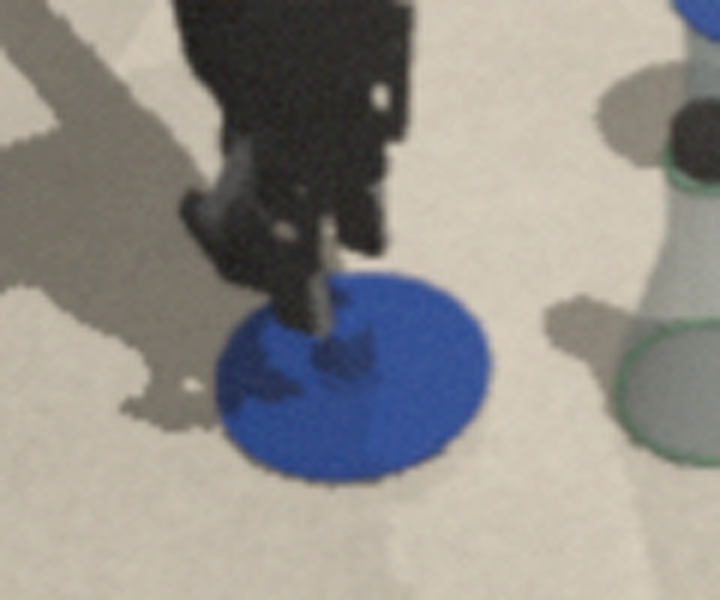

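Emit:
jog_arm:
  series:
    - [[-0.1,-0.1,1.5,0,0,0,4],[-0.1,-0.1,3,0,0,0,4],[-0.1,-0.1,4.5,0,0,0,4],[-0.1,-0.1,4.85,0,0,0,4],[-0.1,-0.1,4.85,0,0,0,1.5]]

```text
clock: 26.25
eef_pos: [450.8, -120.6, 11.4]
tcp_rot: [-3.141, 0.001, 0.434]
contact_force: [-0.3, 0.5, 0.8]
opening: 0.272
```

Emit:
jog_arm:
  series:
    - [[0,0,0,0,0,0,1.5],[0,0,0,0,0,0,1.5],[0,0,0,0,0,0,1.5]]

```text
clock: 26.62
eef_pos: [451.3, -120.7, 12.2]
tcp_rot: [3.141, -0.0, 0.434]
contact_force: [-0.6, 0.3, -0.8]
opening: 0.22
```

Emit:
jog_arm:
  series:
    - [[0,0,-4,0,0,0,1.5],[0,0,-9,0,0,0,1.5],[0,0,-14,0,0,0,1.5],[0,0,-19,0,0,0,1.5],[0,0,-23,0,0,0,1.5]]

```text
clock: 27.25
eef_pos: [451.2, -120.7, 244.3]
tcp_rot: [3.14, -0.002, 0.434]
contact_force: [0.3, 0.6, -0.8]
opening: 0.22
```

```bash
python3 - <<'E'
from h import *
rep(); z=r.sense()["eef_pos"][2]; held(z-2.2); print(go(661,162,240))
E
```

```text
27.25 [ 451.2 -120.7  244.3] [ 3.1404e+00 -1.5000e-03  4.3370e-01] [ 0.3  0.6 -0.8] 0.22
held scene [ 459.6 -126.9   53. ] 1.01
held top [ 454.3 -120.7   55.8] 9.62
[ 30.74 -16.98   0.74]
```

Emit:
jog_arm:
  series:
    - [[5,-2.8,0,0,0,0,1.5],[10,-5.5,0,0,0,0,1.5],[15,-8.3,0,0,0,0,1.5],[20,-11,0,0,0,0,1.5],[25,-13.8,0,0,0,0,1.5]]

```text
clock: 27.98
eef_pos: [620.4, 111.2, 240.8]
tcp_rot: [-3.141, 0.001, 0.434]
contact_force: [0.5, 0.2, 0.3]
opening: 0.217
```

Emit:
jog_arm:
  series:
    - [[4,-2,0,0,0,0,1.5],[5.7,-3.2,2.5,0,0,0,1.5],[5.7,-3.2,4.5,0,0,0,1.5],[5.7,-3.2,5,0,0,0,1.5],[5.7,-3.2,5,0,0,0,1.5]]

```text
clock: 28.6
eef_pos: [657.7, 161.7, 191.7]
tcp_rot: [-3.142, 0.001, 0.433]
contact_force: [0.2, 0.1, -1.0]
opening: 0.22
```

```bash
python3 - <<'E'
from h import *
rep(); s=r.sense()["eef_pos"]; print(go(661.5,162,175)); held(s[2]-2.2); rims("largest")
im=r.grab_frame("top"); print(joint("top",im,(662,161),145,52.5))
a=cv2.resize(r.grab_frame("scene")[110:220,330:440,::-1],(400,400),interpolation=cv2.INTER_CUBIC)
b=cv2.resize(im[90:200,190:300,::-1],(400,400),interpolation=cv2.INTER_CUBIC)
cv2.imwrite("pics/s19.png",cv2.convertScaleAbs(np.hstack([a,b]),alpha=1.5))
E
```

```text
28.6 [657.7 161.7 191.7] [-3.1415e+00  9.0000e-04  4.3300e-01] [ 0.2  0.1 -1. ] 0.22
[0.36 0.13 1.67]
held scene [660.5 156.5  54.2] 0.84
held top [658.4 155.   50.9] 8.62
scene rim (array([657.7, 161.1]), 63, 2.23) base (array([659.5, 165.5]), 74, 1.65)
top rim (array([661.2, 163.2]), 96, 2.04) base (array([663.3, 164.5]), 65, 1.18)
(array([662.8, 163.4]), np.int64(143), 1.66)
```

View pics/s19.png

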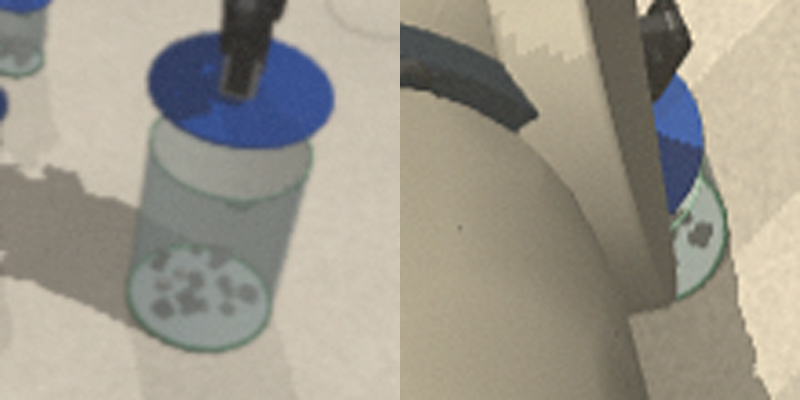

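```bash
cat >> h.py <<'E'
def ext(c,R_,z):
    th=np.arange(0,6.28,.02)
    p=proj("scene",np.c_[c[0]+R_*np.cos(th),c[1]+R_*np.sin(th),0*th+z]); return p.min(0).round(1),p.max(0).round(1)
E
python3 - <<'E'
from h import *
s=r.sense()["eef_pos"]
print("rim",ext((661.5,162),53,145),"base",ext((661.5,162),53,0),"lid",ext(s[:2],58,s[2]-2.2))
im=cv2.imread("pics/scene0.png")
cv2.imwrite("pics/s20.png",cv2.convertScaleAbs(cv2.resize(im[130:210,350:430],(640,600) if 0 else (600,600),interpolation=cv2.INTER_CUBIC),alpha=1.6))
c=max(cv2.findContours(blue(r.grab_frame("scene")[:, 360:440].copy()),cv2.RETR_EXTERNAL,cv2.CHAIN_APPROX_NONE)[0],key=cv2.contourArea)[:,0]
print("lid seen",c.min(0)+[360,0],c.max(0)+[360,0])
E
```

```text
rim (array([371.1, 134.5]), array([416.8, 164.1])) base (array([364.4, 177.1]), array([405. , 206.5])) lid (array([370.4, 117.1]), array([422.4, 149.1]))
lid seen [379 122] [420 149]
```

View pics/s20.png

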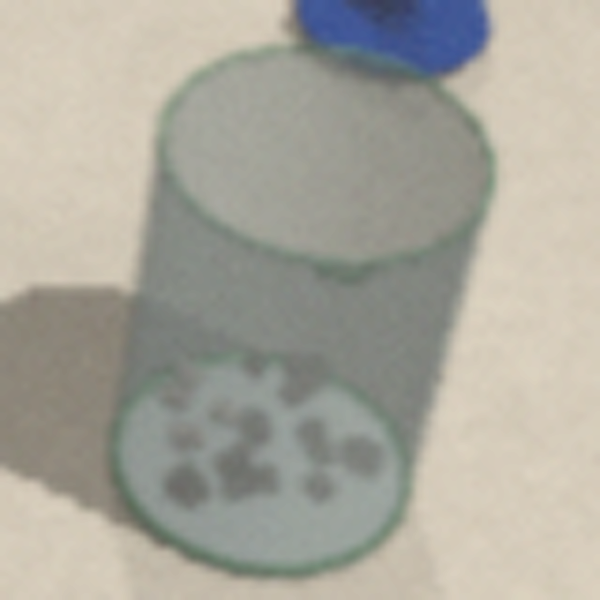

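Emit:
jog_arm:
  series:
    - [[0.35,0.1,0.8,0,0,0,1.5],[0.35,0.1,1.6,0,0,0,1.5],[0.35,0.1,2.2,0,0,0,1.5],[0.35,0.1,2.5,0,0,0,1.5],[0.35,0.1,2.5,0,0,0,1.5]]

```text
clock: 29.58
eef_pos: [661.6, 163.2, 166.5]
tcp_rot: [-3.141, 0.001, 0.434]
contact_force: [1.0, -0.4, -1.1]
opening: 0.217
```

```bash
python3 - <<'E'
from h import *
rep(); s=r.sense()["eef_pos"]; print(go(661.5,162,151.2)); print("lid",ext(s[:2],58,s[2]-2.2))
a=cv2.resize(r.grab_frame("scene")[110:210,340:440,::-1],(600,600),interpolation=cv2.INTER_CUBIC)
cv2.imwrite("pics/s21.png",cv2.convertScaleAbs(a,alpha=1.5))
E
```

```text
29.57 [661.6 163.2 166.5] [-3.1414e+00  6.0000e-04  4.3390e-01] [ 1.  -0.4 -1.1] 0.217
[-0.06  0.11  1.53]
lid (array([370.3, 126.6]), array([421.2, 158.8]))
```

View pics/s21.png

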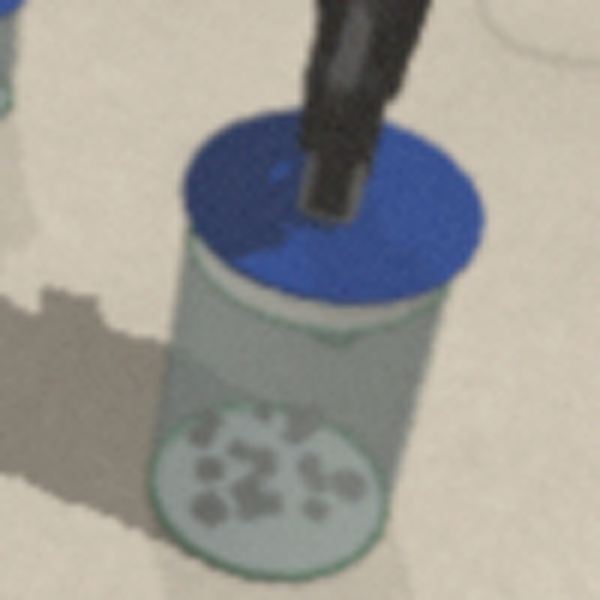

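Emit:
jog_arm:
  series:
    - [[-0.05,0.03,0.4,0,0,0,1.5],[-0.05,0.03,0.7,0,0,0,1.5],[-0.05,0.03,0.9,0,0,0,1.5],[-0.05,0.03,1.1,0,0,0,1.5],[-0.05,0.03,1.1,0,0,0,1.5]]

```text
clock: 30.25
eef_pos: [661.4, 162.7, 155.7]
tcp_rot: [-3.142, 0.0, 0.434]
contact_force: [0.1, -0.3, -1.5]
opening: 0.219
```

Emit:
jog_arm:
  series:
    - [[0,0,0.15,0,0,0,1.5],[0,0,0.3,0,0,0,1.5],[0,0,0.35,0,0,0,1.5],[0,0,0.35,0,0,0,1.5]]

```text
clock: 30.75
eef_pos: [661.4, 162.7, 152.4]
tcp_rot: [3.142, 0.0, 0.434]
contact_force: [0.1, -0.1, -0.6]
opening: 0.221
```

Emit:
jog_arm:
  series:
    - [[0,0,0.05,0,0,0,1.5],[0,0,0.1,0,0,0,1.5],[0,0,0.1,0,0,0,1.5]]

```text
clock: 31.12
eef_pos: [661.4, 162.7, 151.4]
tcp_rot: [-3.142, 0.0, 0.434]
contact_force: [0.4, -0.3, -1.3]
opening: 0.221
```

Emit:
jog_arm:
  series:
    - [[0,0,0.05,0,0,0,1.5],[0,0,0.05,0,0,0,1.5]]

```text
clock: 31.38
eef_pos: [661.4, 162.7, 150.9]
tcp_rot: [3.142, 0.0, 0.434]
contact_force: [1.0, -0.1, -0.3]
opening: 0.222
```

Emit:
jog_arm:
  series:
    - [[0,0,0.05,0,0,0,1.5],[0,0,0.05,0,0,0,1.5]]

```text
clock: 31.62
eef_pos: [661.5, 162.7, 150.8]
tcp_rot: [3.142, -0.0, 0.434]
contact_force: [-1.3, -0.5, 3.2]
opening: 0.218
```

Emit:
jog_arm:
  series:
    - [[0,0,0,0,0,0,2.6],[0,0,0,0,0,0,4],[0,0,-3,0,0,0,4],[0,0,-8,0,0,0,4],[0,0,-13,0,0,0,4]]

```text
clock: 32.25
eef_pos: [661.2, 162.7, 281.4]
tcp_rot: [-3.141, 0.001, 0.434]
contact_force: [1.3, 0.3, -0.0]
opening: 0.465
```

Emit:
jog_arm:
  series:
    - [[-5,0,0,0,0,0,4],[-10,0,0,0,0,0,4],[-15,0,0,0,0,0,4],[-20,0,0,0,0,0,4],[-25,0,0,0,0,0,4]]

```text
clock: 32.88
eef_pos: [433.1, 57.1, 280.3]
tcp_rot: [3.141, -0.0, 0.434]
contact_force: [0.1, -1.5, 0.0]
opening: 0.466
```

```bash
python3 - <<'E'
from h import *
rep()
s=r.grab_frame("scene"); t=r.grab_frame("top")
cv2.imwrite("pics/sf.png",cv2.convertScaleAbs(cv2.resize(s[90:330,95:425,::-1],(792,576),interpolation=cv2.INTER_CUBIC),alpha=1.4))
cv2.imwrite("pics/tf.png",cv2.convertScaleAbs(t[:,:,::-1],alpha=1.4))
for k,(b,_,d,h) in BK.items():
    cb=ray("top",b,0)[0]; print(k,"base",ring("top",t,cb,0,d/2),ring("scene",s,cb,0,d/2))
E
```

```text
32.88 [433.1  57.1 280.3] [ 3.1415e+00 -2.0000e-04  4.3390e-01] [ 0.1 -1.5  0. ] 0.466
small base None (array([370.9, 272.3]), 13, 1.51)
medium base None (array([458.9, 101.3]), 38, 2.01)
large base (array([ 540. , -427.4]), 207, 1.97) (array([ 534.6, -423.7]), 254, 1.92)
largest base (array([665.6, 163. ]), 252, 1.99) (array([659. , 165.5]), 71, 1.64)
```

View pics/sf.png

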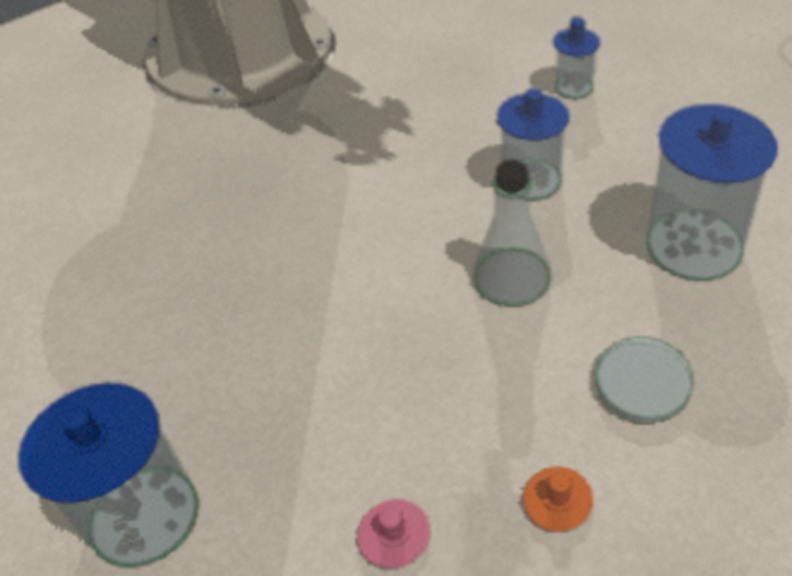

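View pics/tf.png

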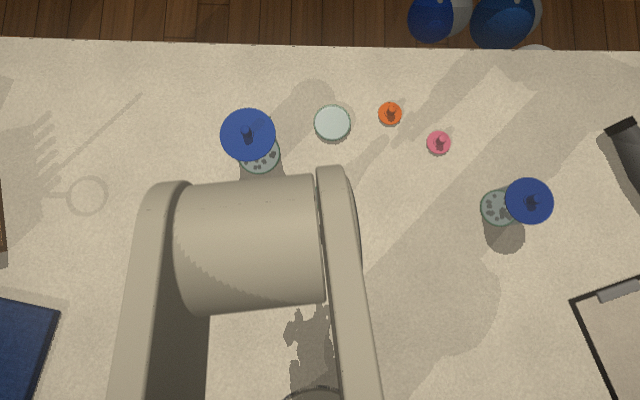

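The scene view shows all four lids lying flat: small (576,40), medium (533,115), largest (717,140), large (90,440). The flask at (512,275) and petri dish at (643,378) have not moved. I'll let the arm settle, then hand in.

Emit:
jog_arm:
  series:
    - [[0,0,0,0,0,0,4],[0,0,0,0,0,0,4],[0,0,0,0,0,0,4]]

```text
clock: 33.35
eef_pos: [435.4, 58.0, 280.2]
tcp_rot: [-3.141, 0.0, 0.434]
contact_force: [-0.2, 0.8, -0.2]
opening: 0.47
```

```bash
python3 - <<'E'
from h import *
rep(); print(r.sign_off())
E
```

```text
33.35 [435.4  58.  280.2] [-3.1414e+00  3.0000e-04  4.3420e-01] [-0.2  0.8 -0.2] 0.47
the job is handed in; nothing more can be done
None
```

All four blue lids are on the beakers of their own size, and I handed the job in at 33.4 s. I gripped each lid by its knob and lowered it until I felt light contact (3–6 N) at the fully seated height. Only then did I open the fingers.

- **Seating and bystanders:** the last scene picture shows all four lids lying flat. The beakers, flask, petri dish, and the orange and pink lids are where they were, and the arm is clear of everything.
- **Weaker checks:** in the last top picture the arm hid the small and medium beakers, so their final check rests on the scene view. The beaker base positions from the two cameras differ by up to about 6 mm, and they did before anything was moved too. Within each camera the bases stayed within about 3 mm of where they started.

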